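Two-turn dose on a hand-cranked lab pump

TASK

Measure out one dose with the hand-cranked dosing pump: turn its crank clockwise (seen from above) through the free play until you feel it take up the load, and from that point crank exactly two full turns, no more, for what is dosed cannot be taken back. Then swing the outlet tap's lever shut against its stop and let go. Handle the pump gently, without forcing the crank or the tap, and leave the other things on the bench where they are.

Things in the scene. Friction and masses are not known exactly. Their poses are not given: they have to be found in the camera images.
- pump: Hand-cranked screw dosing pump bolted to the bench (lengths in mm); it bears at most 80 N from the hand, the squeeze of both fingers counted. Origin: on the bench below the crank axis; z up; y runs along the barrel from the grey gear housing (110 x 110, top at height 85, crank on it) to the aluminium tap block (centre y = 190, 45 x 50, top at height 90); thin spout towards +x.
- crank_axis (a point): Point on the crank's upright axis of rotation, at the height of the crank arm's top (102 above the bench). Axes as the pump's.
- handle_top (a point): Centre of the top of the crank handle: upright black rubber-sleeved cylinder (pinch it with 20 to 28 N), diameter 24, 50 tall (heights 102 to 152 above the bench), 55 from the crank axis; it spins freely on the arm, so only its position tells the crank direction. Pinch its upper 40; nothing else of the crank is above 102.
- crank_arm: Flat steel crank arm; origin on the crank axis, z up, x points to the handle. Doses clockwise (seen from above): first 0.08 to 0.82 turns of free play (hidden, differs each time) needing under 1 N at the handle, then quite suddenly the load: 9 to 11 N sideways for as long as it is turned. Turning back just reopens the play (0.9 turn in all). Stays where it is left.
- plunger_face (a point): Middle of the plunger's face, hidden inside the barrel (not visible). It advances along the pump's +y by 0.5 mm per clockwise turn after the screw has met the load, is not moved by the free play: far too little to read the turns from the noisy position.
- tap (a joint): Angle of the outlet tap's lever, rad: 0 = fully open (lever along the pump's +y, away from the crank), 1.571 = shut, against its stop (lever along the pump's -x). It grows counter-clockwise seen from above; needs about 2.5 N at the peg and stays where it is left.
- tap_axis (a point): Point on the tap lever's upright axis of rotation (pump frame x = 0, y = 190), at height 109. Axes as the pump's.
- tap_peg (a point): Centre of the top of the upright black peg at the end of the tap's lever: diameter 16, heights 109 to 154 above the bench, 50 from the tap axis; turns with the lever.
- flask: Bystander: conical glass flask, upright, foot diameter 76, height 116; origin under its centre.
- amber_bottle: Bystander: brown glass bottle, upright, diameter 60, height 140; origin under its centre.
- jar: Bystander: white plastic jar with lid, diameter 54, height 75; origin under its centre.
- vial: Bystander: small brown vial, diameter 28, height 55; origin under its centre.
- dish: Bystander: closed flat round dish, diameter 84, height 16; origin under its centre.
- timer: Bystander: flat white bench timer, 60 x 65 x 22 high; origin under its centre.
- beaker: Bystander: glass beaker, diameter 64, height 56, standing under the pump's spout; origin under its centre.

How it is judged:
On the way:
1. with the tap still open, the crank has been turned two full turns past the point where it met the load (distance of plunger_face from where it was at the start of the episode between 0.00097 and 0.00103 m and value of joint tap below 0.6 rad), for 0.3 s.
At the end, for the whole second after the job is handed in: The plunger stands 1.0 mm (two turns under load) beyond its start, within 0.03 mm (22 degrees of crank), and the tap's lever is shut, within 0.09 rad of its stop, and at rest (distance of plunger_face from where it was at the start of the episode between 0.00097 and 0.00103 m and value of joint tap above 1.48 rad and velocity of joint tap below 0.05 rad/s); the robot touches nothing.
It fails at once if the crank is turned more than two turns (plus 29 degrees) past the point where it met the load (distance of plunger_face from where it was at the start of the episode above 0.00104 m).
It fails at once if the hand presses on the pump, its crank or its tap with more than 80 N in all, the squeeze of both fingers counted (contact force between the fingers and pump above 80 N).
It fails at once if a bystander is pushed more than 20 mm or tipped over (distance of any of flask, amber_bottle, jar, vial, dish, timer, beaker from where it was at the start of the episode above 0.02 m or angle between any of flask, amber_bottle, jar, vial, dish, timer, beaker's own z axis and vertical above 0.5 rad).
It also fails if it takes over 72 s, if anything falls off the work surface, if the arm or the gripper's body presses on something with over 40 N, if the wrist force passes 120 N, or if a joint passes its speed limit or range.

ROBOT

A 6-joint arm with a two-finger parallel gripper is mounted at the origin on the work surface. World frame = base frame: x ahead of the robot, y to its left, z up, the work surface at z = 0. Lengths are in m, angles in rad, forces in N, time in s.
With the tool pointing down it reaches from about 0.25 to 0.725 m from the base axis. Payload 4 kg.
Tool frame: the origin (TCP) lies on the centre line of the jaws, within the pads' length; the fingertips stand 25 mm ahead of it and the grasp point (between the pads) lies 6 mm ahead of it; z points along the fingers, x is the direction in which the jaws open and shut, and the axes are right-handed (so a half turn about z gives the same grasp; the last joint's range is limited). The gripper opens to 85 mm and grips with 20 to 120 N. Pads are 22 mm wide; open, the fingers measure 114 mm over their backs; the gripper's body (76 mm by 85 mm) begins 54 mm behind the grasp point. The pads swing forward as they close: fully open they stand 13 mm farther back than shut.
Start: joints at [-1.311, 0.241, 0.005, 1.335, 0, 1.571], TCP at [0.128, -0.483, 0.256] pointing down, gripper open.
Joint ranges: [-2.72, 2.72], [-1.05, 1.87], [-1.09, 1.28], [-1.99, 2.15], [-1.42, 1.44], [-3.14, 3.14]. Speed limits (rad/s): [2.79, 2.79, 3.14, 3.14, 3.14, 3.14].

INTERFACE

Orientations are given as a unit quaternion [x, y, z, w].
In Python, from workcell import bot, imaging, order gives the robot as it stands.
- The arm moves only by the tool carry_out, never from a script. Its argument "moves" is a list of rows, each a list of 5 numbers: the shift along the tool's x, y, z scaled (see below), then the turn about the tool's z scaled (see below), then the opening, from -1 (shut) to 1 (fully open). In form: [[tx, ty, tz, roll, hand], ...]. A call has 1 to 20 rows; each row is the pose to reach, as a shift and turn from the pose commanded when the call began, along the tool's axes at that moment; what a row does not reach only later rows make up. The controller multiplies each number of a shift by 0.1 m and each number of a turn by 90 degrees. A row lasts 1/10 s, in which the tool goes at most 50 mm and 8.59 degrees, less where a joint would pass 70% of its speed; a pose out of reach is approached as far as the arm can. A call with a number of a shift or a turn outside -1 to 1 is refused whole. A call with a gripper value outside its range is refused whole. The fingers move at their own pace and stop on an object; the grip force is fixed at half the most. Time passes only in rows, so rows that repeat a pose let the fingers close. It gives the time, the measured TCP pose, the force and the opening at its end, in the units of the state.
- bot.get_obs(): the state, without advancing time (a new reading comes with each control period).
- imaging.camera(name): name is "scene" or "top" or "wrist"; returns the picture (480x640x3 uint8, red, green, blue); there is no depth.
- imaging.camera_model(name): a dict with "fovy" (degrees; the focal length in pixels is half the picture's height over the tangent of half this angle, whatever the lens; pixels are square), "cx", "cy" (the principal point, pixels), "eye" and "rotation" of the camera in the world. Camera axes: x right, y up, looking along -z (the intrinsics and any distortion apply to the point x, -y, -z); pixel columns grow to the right and rows downward; lengths in m; the calibration is good to about 2 mm. A picture is of the moment at which its call begins: read the wrist's pose just before it. camera_model takes no time and is no camera call; for the wrist camera it gives the pose at the moment of the call.
- order.job_done(): hands the job in, once; it reports no verdict.
The state is a dict: "clock": time; "joint_pos": joint angles; "joint_vel": joint speeds; "tau": joint torques, N m; "eef_pos": TCP position; "tool_rot": TCP orientation; "ft_force": force on the tool from outside, world axes, zero at the start; "ft_torque": the same for the moment, N m; "grip_width": finger opening in m.
Only numpy, scipy, OpenCV 4.12 (cv2) and the standard library are available. Lean on these libraries where they do the work, as an engineer would, in place of code of your own. Each camera call takes 0.05 s, during which the arm holds its last target.

## Working session

There is one attempt and no reset: what is moved stays moved. The work goes in short steps, Python scripts to look and compute and a tool call to move; the robot and the scene stay as the last step left them, time stands still between calls to the robot, and variables do not carry over. Pictures are saved under pics/ and viewed, and the job is handed in when it is done.

Besides the shell and the picture viewer there is one more tool, called after "Emit:" by a JSON object that holds its "method" and its "body", one argument or row to a line. carry_out: Moves the arm, as the interface text tells. Its arguments: {"type":"object","properties":{"moves":{"type":"array","items":{"type":"array","items":{"type":"number","minimum":-1,"maximum":1}}}},"required":["moves"]}

```bash
ls; mkdir -p pics
python3 - <<'E'
from workcell import bot, imaging, order
import cv2, numpy as np
o=bot.get_obs()
for k,v in o.items(): print(k,np.round(v,4))
for n in ("scene","top"):
    im=imaging.camera(n); cv2.imwrite(f"pics/{n}0.png",im[:,:,::-1]); m=imaging.camera_model(n); print(n,m)
E
```

```text
pics
clock 0.0
joint_pos [-1.311   0.2414  0.0037  1.3352  0.      1.5708]
joint_vel [ 0.0007 -0.0007  0.0004 -0.0006 -0.0007 -0.0006]
tau [-7.00000e-04 -3.72318e+01  2.52408e+01  1.69000e-02 -1.00000e-04
 -0.00000e+00]
eef_pos [ 0.1283 -0.4827  0.2554]
tool_rot [ 7.927e-01 -6.096e-01 -8.000e-04 -6.000e-04]
ft_force [-0.2154 -0.2938  0.1166]
ft_torque [-0.0007  0.0391  0.0647]
grip_width 0.0854
scene {'fovy': 54.96816172480476, 'cx': 327.33990027956486, 'cy': 233.29162270677537, 'eye': array([ 1.05288902, -0.50008508,  0.81045895]), 'rotation': array([0.35401836, 0.14588862, 0.37283553, 0.84521073])}
top {'fovy': 47.36362141061462, 'cx': 308.73184885675505, 'cy': 240.93853530807147, 'eye': array([ 0.25051012, -0.02072388,  1.56517911]), 'rotation': array([ 0.07469447, -0.07190642, -0.67242243,  0.73286989])}
```

View pics/scene0.png

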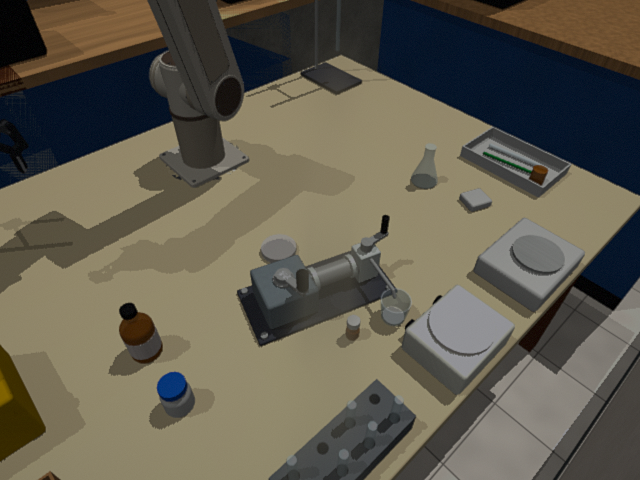

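View pics/top0.png

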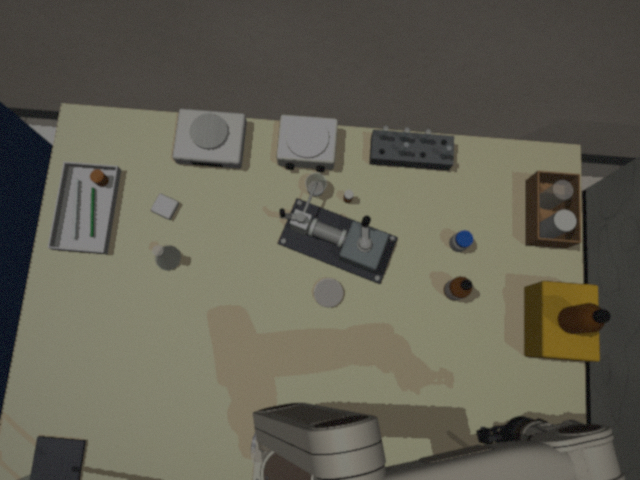

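```bash
cat > h.py <<'E'
import numpy as np
from scipy.spatial.transform import Rotation as R
def ray(m,u,v):
    f=240/np.tan(np.radians(m['fovy'])/2)
    d=np.array([(u-m['cx'])/f,-(v-m['cy'])/f,-1.]); return R.from_quat(m['rotation']).apply(d)
def at_z(m,u,v,z):
    d=ray(m,u,v); e=np.array(m['eye']); return e+d*(z-e[2])/d[2]
def proj(m,p):
    f=240/np.tan(np.radians(m['fovy'])/2)
    c=R.from_quat(m['rotation']).inv().apply(np.array(p)-m['eye']); return np.array([m['cx']+f*c[0]/-c[2], m['cy']-f*c[1]/-c[2]])
E
python3 - <<'E'
import cv2
a=cv2.imread('pics/top0.png'); cv2.imwrite('pics/top0c.png',cv2.resize(a[165:305,260:420],None,fx=5,fy=4.2857,interpolation=cv2.INTER_CUBIC) if 0 else cv2.resize(a[170:290,260:420],None,fx=5,fy=5,interpolation=cv2.INTER_CUBIC))
a=cv2.imread('pics/scene0.png'); cv2.imwrite('pics/scene0c.png',cv2.resize(a[205:345,230:430],None,fx=4,fy=4,interpolation=cv2.INTER_CUBIC))
E
```

```text
(no output)
```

View pics/top0c.png

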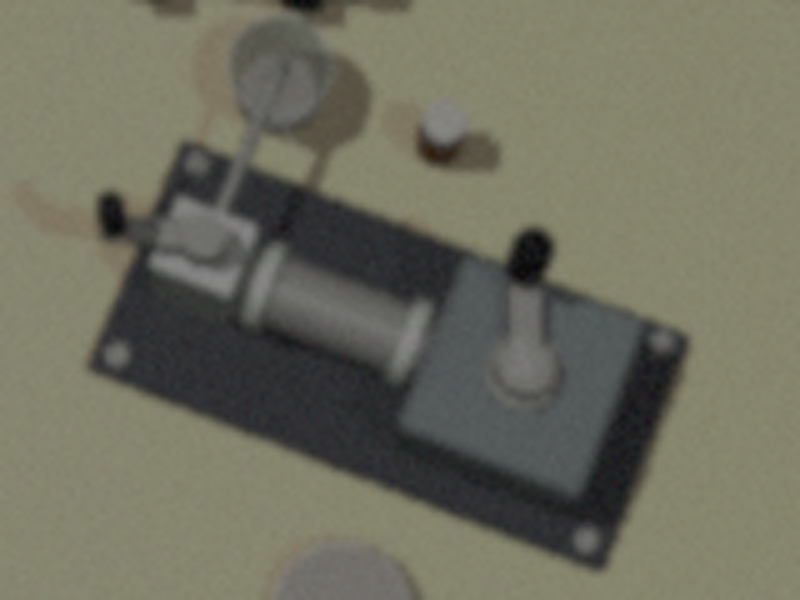

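View pics/scene0c.png

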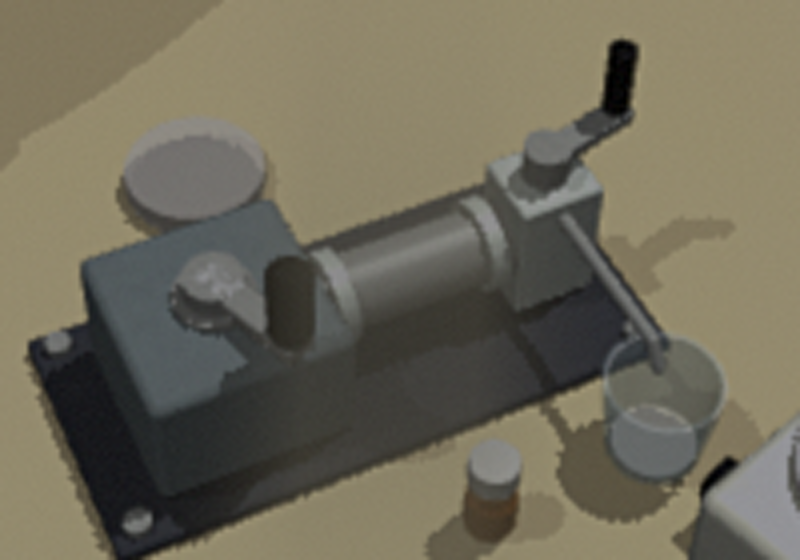

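```bash
cat > fit.py <<'E'
from workcell import imaging
from h import *
from scipy.optimize import least_squares
T=imaging.camera_model('top');S=imaging.camera_model('scene')
t=lambda x,y:np.array([260+x/5-.4,170+y/5-.4]); s=lambda x,y:np.array([230+x/4-.375,205+y/4-.375])
obs=[('hubT',T,t(525,368),(0,0,.102)),('hubS',S,s(212,277),(0,0,.102)),
('h1',T,t(467,256),(.055,.055,.085)),('h2',T,t(646,320),(.055,-.055,.085)),('h3',T,t(578,498),(-.055,-.055,.085)),('h4',T,t(401,430),(-.055,.055,.085)),
('s2',S,s(160,415),(.055,-.055,.085)),('s3',S,s(84,265),(-.055,-.055,.085)),('s4',S,s(268,203),(-.055,.055,.085)),
('b1',T,t(182,199),(.0225,.215,.09)),('b2',T,t(258,232),(.0225,.165,.09)),('b3',T,t(238,297),(-.0225,.165,.09)),('b4',T,t(150,265),(-.0225,.215,.09)),
('c2',S,s(514,218),(.0225,.165,.09)),('c3',S,s(487,168),(-.0225,.165,.09)),('c1',S,s(603,190),(.0225,.215,.09)),
('pegT',T,t(111,205),(0,.24,.154)),('pegS',S,s(624,46),(0,.24,.154))]
def P(p,q):
    c,s_=np.cos(p[2]),np.sin(p[2]); return np.array([p[0]+c*q[0]-s_*q[1],p[1]+s_*q[0]+c*q[1],q[2]])
f=lambda p:np.concatenate([proj(m,P(p,q))-o for _,m,o,q in obs])
r=least_squares(f,[.45,-.1,-.3],loss='soft_l1'); p=r.x
if __name__=='__main__':
    print('pose',p,np.degrees(p[2]))
    for (n,*_),e in zip(obs,f(p).reshape(-1,2)): print(n,np.round(e,1))
    # handle: triangulate
    hT=t(536,245);hS=s(291,270)
    g=lambda X:np.concatenate([proj(T,X)-hT,proj(S,X)-hS])
    X=least_squares(g,[.5,-.1,.15]).x; print('handle',X,g(X)); d=X[:2]-p[:2]; print(np.linalg.norm(d),np.degrees(np.arctan2(d[1],d[0])))
    print(at_z(T,*hT,.152),at_z(S,*hS,.152))
    ob=dict(vial=(T,t(445,117),.055),beaker=(T,t(280,75),.03),dish=(T,np.array([328,292]),.016))
    for k,(m,o,z) in ob.items(): print(k,at_z(m,*o,z))
E
python3 fit.py
```

```text
pose [ 0.5662688  -0.15474221 -0.28125013] -16.114445479112078
hubT [ 0.2 -0.4]
hubS [-0.3  0.5]
h1 [-0.7 -1.7]
h2 [ 0.7 -0.7]
h3 [1.1 0.3]
h4 [-1.2 -0.3]
s2 [-2.4  1.5]
s3 [-3.1 -0.7]
s4 [-0.  -2.4]
b1 [-1.4 -0.2]
b2 [ 0.1 -0.5]
b3 [-1.7  1.2]
b4 [-0.9  1.2]
c2 [ 1.5 -0. ]
c3 [-2.  -1.6]
c1 [-0.3 -0.7]
pegT [ 0.5 -3.4]
pegS [2.1 3.5]
handle [ 0.62213619 -0.14970707  0.15402321] [-0.45734531 -0.37322366 -0.40685742  0.05950198]
0.056093825001894894 5.149965454883178
[ 0.62175146 -0.15117158  0.152     ] [ 0.62120446 -0.14797101  0.152     ]
vial [ 0.71842391 -0.10315583  0.055     ]
beaker [ 0.74333949 -0.00632484  0.03      ]
dish [ 0.43358478 -0.06761026  0.016     ]
```

Emit:
{"method": "carry_out", "body": {
  "moves": [
    [-0.3, -0.5, 0, -0.09, 0.2],
    [-0.5, -1, 0, -0.18, 0.2],
    [-0.5, -1, 0, -0.27, 0.2],
    [-0.5, -1, 0, -0.36, 0.2],
    [-0.5, -1, 0, -0.45, 0.2],
    [-0.5, -1, 0, -0.54, 0.2],
    [-0.5, -1, 0, -0.63, 0.2],
    [-0.5, -1, 0, -0.69, 0.2]
  ]
}}

```text
clock: 0.9
eef_pos: [0.2121, -0.4088, 0.2558]
tool_rot: [0.994, -0.111, -0.0, -0.0]
ft_force: [0.5, 1.0, 0.9]
grip_width: 0.0512
```

```bash
cat > st.py <<'E'
from workcell import bot
import numpy as np
from scipy.spatial.transform import Rotation as R
o=bot.get_obs(); x=R.from_quat(o['tool_rot']).as_matrix()
print('t',o['clock'],'pos',np.round(o['eef_pos'],4),'yaw',round(np.degrees(np.arctan2(x[1,0],x[0,0])),2),'z',np.round(x[:,2],3),'w',round(o['grip_width'],4),'j',np.round(np.degrees(o['joint_pos']),1),'F',np.round(o['ft_force'],1))
E
python3 st.py
```

```text
t 0.9 pos [ 0.2121 -0.4088  0.2558] yaw -12.74 z [-0.001  0.001 -1.   ] w 0.0512 j [-62.6   9.4  -5.3  75.4  -0.   40.2] F [0.5 1.  0.9]
```

Emit:
{"method": "carry_out", "body": {
  "moves": [
    [0.3, -0.3, 0, 0, 0.2],
    [0.6, -0.6, 0, 0, 0.2],
    [0.9, -0.9, 0, 0, 0.2],
    [1, -1, 0, 0, 0.2]
  ]
}}

```text
clock: 1.3
eef_pos: [0.3344, -0.3324, 0.2559]
tool_rot: [0.994, -0.111, 0.0, -0.001]
ft_force: [-0.3, -0.2, -0.6]
grip_width: 0.0513
```

Emit:
{"method": "carry_out", "body": {
  "moves": [
    [0.3, -0.3, 0, 0, 0.2],
    [0.6, -0.6, 0, 0, 0.2],
    [0.9, -0.9, 0, 0, 0.2],
    [1, -1, 0, 0, 0.2]
  ]
}}

```text
clock: 1.7
eef_pos: [0.4544, -0.2576, 0.2557]
tool_rot: [0.994, -0.112, -0.0, -0.0]
ft_force: [0.9, 0.2, 0.2]
grip_width: 0.0515
```

Emit:
{"method": "carry_out", "body": {
  "moves": [
    [0.3, -0.3, 0, -0.09, 0.2],
    [0.6, -0.6, 0, -0.18, 0.2],
    [0.9, -0.9, 0, -0.27, 0.2],
    [1, -1, 0, -0.36, 0.2],
    [1, -1, 0, -0.45, 0.2],
    [1, -1, 0, -0.54, 0.2],
    [1, -1, 0, -0.63, 0.2],
    [1, -1, 0, -0.72, 0.2],
    [1, -1, 0, -0.81, 0.2],
    [1, -1, 0, -0.9, 0.2],
    [1, -1, 0, -0.99, 0.2],
    [1, -1, 0, -1, 0.2]
  ]
}}

```text
clock: 2.9
eef_pos: [0.5714, -0.1853, 0.2559]
tool_rot: [0.783, 0.622, -0.001, -0.0]
ft_force: [0.8, -0.0, 0.3]
grip_width: 0.0513
```

```bash
python3 st.py
python3 - <<'E'
from workcell import imaging
import cv2
cv2.imwrite('pics/w1.png',imaging.camera('wrist')[:,:,::-1]); print(imaging.camera_model('wrist'))
E
```

```text
t 2.9 pos [ 0.5714 -0.1853  0.2559] yaw 76.96 z [-0.001 -0.    -1.   ] w 0.0513 j [-18.   25.6  17.1  81.6  -0.   -4.9] F [ 0.8 -0.   0.3]
{'fovy': 61.62914249262132, 'cx': 318.48022972430834, 'cy': 242.27348233668792, 'eye': array([ 0.50465829, -0.16933399,  0.3739685 ]), 'rotation': array([-0.10784558, -0.08531832,  0.61548552,  0.77605908])}
```

View pics/w1.png

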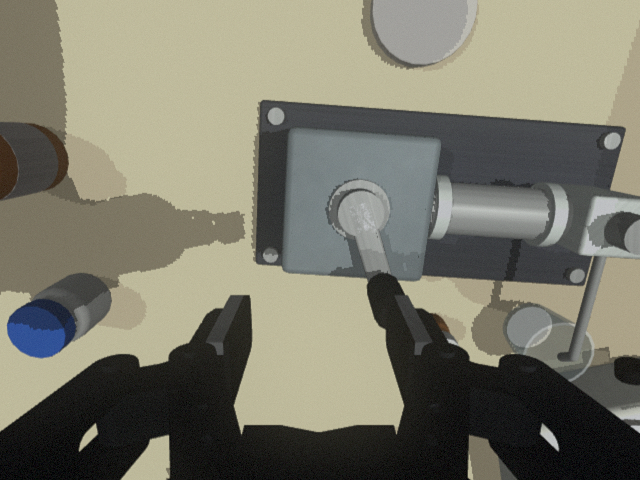

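```bash
cat > fit2.py <<'E'
from fit import *
W={'fovy': 61.62914249262132, 'cx': 318.48022972430834, 'cy': 242.27348233668792, 'eye': np.array([ 0.50465829, -0.16933399,  0.3739685 ]), 'rotation': np.array([-0.10784558, -0.08531832,  0.61548552,  0.77605908])}
obs+=[('w3',W,(290,128),(-.055,-.055,.085)),('w4',W,(442,140),(-.055,.055,.085)),('w1',W,(423,280),(.055,.055,.085)),('w2',W,(283,272),(.055,-.055,.085)),('hubW',W,(361,213),(0,0,.102))]
f=lambda p:np.concatenate([(proj(m,P(p,q))-o)*(1 if m is W else .8) for n,m,o,q in obs if not n.startswith('peg')])
p=least_squares(f,p,loss='soft_l1').x
print(p,np.degrees(p[2]))
for n,m,o,q in obs: print(n,np.round(proj(m,P(p,q))-o,1),end=' ')
pw=least_squares(lambda p:np.concatenate([(proj(m,P(p,q))-o) for n,m,o,q in obs if m is W]),p).x; print('wristonly',pw)
pT=t(111,205);pS=s(624,46)
X=least_squares(lambda X:np.concatenate([proj(T,X)-pT,proj(S,X)-pS]),[.63,.08,.15]).x
ax=P(p,(0,.19,.154)); d=X-ax; print('peg',X,'axis',ax,np.linalg.norm(d[:2]),'tap deg',np.degrees(np.arctan2(d[1],d[0])-np.pi/2-p[2]))
print(at_z(W,384,285,.152))
E
python3 fit2.py
```

```text
[ 0.56628976 -0.15380911 -0.29214077] -16.73843327350667
hubT [-0.1 -0.4] hubS [0.1 0.3] h1 [-0.7 -1.8] h2 [ 0.5 -0.4] h3 [0.5 0.4] h4 [-1.7 -0.6] s2 [-2.4  1.1] s3 [-2.5 -1.2] s4 [ 0.7 -2.5] b1 [-1.4 -1. ] b2 [ 0.1 -1.1] b3 [-1.9  0.5] b4 [-1.   0.4] c2 [2.1 0.4] c3 [-1.2 -1.2] c1 [ 0.5 -0.1] pegT [ 0.5 -4.3] pegS [3.1 4.1] w3 [-3.7 -2.4] w4 [ 2.6 -4.2] w1 [0.5 3.6] w2 [-2.6  3.2] hubW [-0.   0.6] wristonly [ 0.56654073 -0.15340244 -0.29591788]
peg [0.62399379 0.07732185 0.15656165] axis [0.62101032 0.0281405  0.154     ] 0.04927175914644673 tap deg 13.266974422863182
[ 0.60020861 -0.1519906   0.152     ]
```

Emit:
{"method": "carry_out", "body": {
  "moves": [
    [0.2, 0.2, 0.1, -0.09, 0.3],
    [0.4, 0.35, 0.14, -0.18, 0.3],
    [0.46, 0.4, 0.14, -0.195, 0.3],
    [0.46, 0.4, 0.14, -0.195, 0.3]
  ]
}}

```text
clock: 3.35
eef_pos: [0.6217, -0.1482, 0.2417]
tool_rot: [0.679, 0.734, -0.0, -0.0]
ft_force: [0.6, -0.2, -0.6]
grip_width: 0.0553
```

```bash
python3 st.py
python3 - <<'E'
from workcell import imaging
import cv2
a=imaging.camera('scene')[:,:,::-1]; cv2.imwrite('pics/s2.png',cv2.resize(a[160:345,200:440],None,fx=3.2,fy=3.2,interpolation=cv2.INTER_CUBIC))
cv2.imwrite('pics/w2.png',imaging.camera('wrist')[:,:,::-1])
E
```

```text
t 3.35 pos [ 0.6217 -0.1482  0.2417] yaw 94.43 z [-0.001 -0.    -1.   ] w 0.0553 j [-13.4  30.5  22.9  82.4  -0.  -17.8] F [ 0.6 -0.2 -0.6]
```

View pics/s2.png

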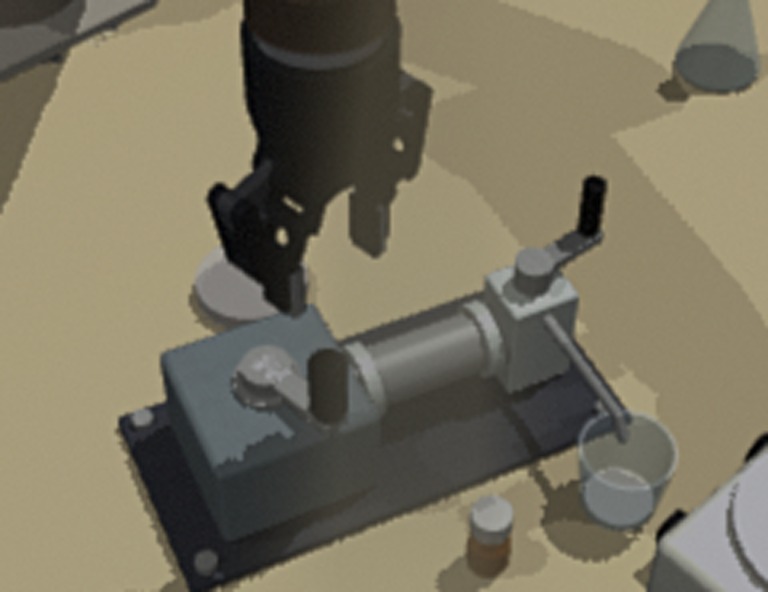

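View pics/w2.png

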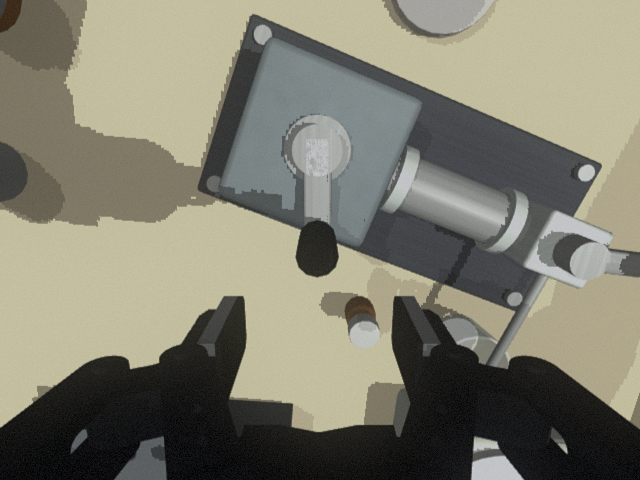

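Emit:
{"method": "carry_out", "body": {
  "moves": [
    [0, 0, 0.2, 0, 0.3],
    [0, 0, 0.4, 0, 0.3],
    [0, 0, 0.6, 0, 0.3],
    [0, 0, 0.8, 0, 0.3],
    [0, 0, 1, 0, 0.3],
    [0, 0, 1, 0, 0.0],
    [0, 0, 1, 0, -0.27],
    [0, 0, 1, 0, -0.27],
    [0, 0, 1, 0, -0.27]
  ]
}}

```text
clock: 4.35
eef_pos: [0.6222, -0.1491, 0.1441]
tool_rot: [0.679, 0.734, 0.001, 0.001]
ft_force: [0.3, 0.1, 0.4]
grip_width: 0.0312
```

```bash
python3 st.py
python3 - <<'E'
from workcell import imaging
import cv2
cv2.imwrite('pics/w3.png',imaging.camera('wrist')[:,:,::-1])
a=imaging.camera('scene')[:,:,::-1]; cv2.imwrite('pics/s3.png',cv2.resize(a[200:320,220:380],None,fx=5,fy=5,interpolation=cv2.INTER_CUBIC))
E
```

```text
t 4.35 pos [ 0.6222 -0.1491  0.1441] yaw 94.5 z [ 0.003 -0.001 -1.   ] w 0.0312 j [-13.5  33.1  12.6  69.3  -0.  -18. ] F [0.3 0.1 0.4]
```

View pics/w3.png

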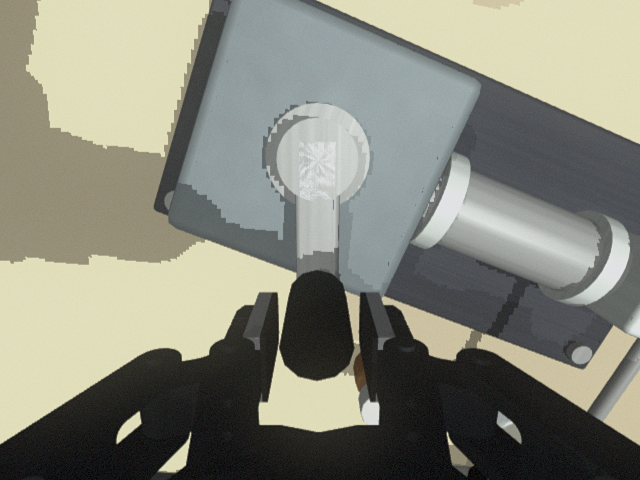

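View pics/s3.png

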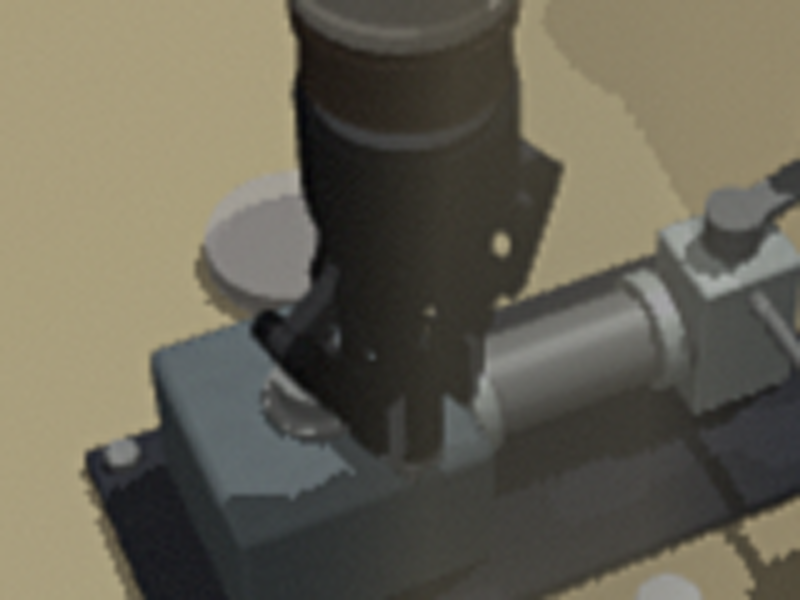

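Emit:
{"method": "carry_out", "body": {
  "moves": [
    [-0.0479, -0.0021, 0, 0.0556, -0.27],
    [-0.0955, -0.0084, 0, 0.1111, -0.27],
    [-0.1424, -0.0187, 0, 0.1667, -0.27],
    [-0.1881, -0.0332, 0, 0.2222, -0.27],
    [-0.2324, -0.0515, 0, 0.2778, -0.27]
  ]
}}

```text
clock: 4.95
eef_pos: [0.6186, -0.1722, 0.143]
tool_rot: [0.822, 0.569, 0.001, 0.0]
ft_force: [1.5, 1.0, -0.6]
grip_width: 0.0308
```

Emit:
{"method": "carry_out", "body": {
  "moves": [
    [-0.0479, -0.0021, 0, 0.0556, -0.27],
    [-0.0955, -0.0084, 0, 0.1111, -0.27]
  ]
}}

```text
clock: 5.15
eef_pos: [0.6145, -0.1809, 0.143]
tool_rot: [0.869, 0.495, 0.001, 0.0]
ft_force: [0.7, -0.3, 0.1]
grip_width: 0.0311
```

Emit:
{"method": "carry_out", "body": {
  "moves": [
    [-0.0479, -0.0021, 0, 0.0556, -0.27],
    [-0.0955, -0.0084, 0, 0.1111, -0.27]
  ]
}}

```text
clock: 5.35
eef_pos: [0.6089, -0.1887, 0.143]
tool_rot: [0.909, 0.417, 0.001, 0.0]
ft_force: [0.2, 1.3, 0.7]
grip_width: 0.0312
```

```bash
python3 st.py
```

```text
t 5.35 pos [ 0.6089 -0.1887  0.143 ] yaw 49.34 z [ 0.001 -0.    -1.   ] w 0.0312 j [-17.2  32.9  12.1  69.1   0.   23.4] F [0.2 1.3 0.7]
```

Emit:
{"method": "carry_out", "body": {
  "moves": [
    [-0.0479, -0.0021, 0, 0.0556, -0.27],
    [-0.0955, -0.0084, 0, 0.1111, -0.27]
  ]
}}

```text
clock: 5.55
eef_pos: [0.6021, -0.1955, 0.143]
tool_rot: [0.942, 0.337, 0.001, 0.0]
ft_force: [0.3, -0.5, -0.1]
grip_width: 0.031
```

Emit:
{"method": "carry_out", "body": {
  "moves": [
    [-0.0479, -0.0021, 0, 0.0556, -0.27],
    [-0.0955, -0.0084, 0, 0.1111, -0.27]
  ]
}}

```text
clock: 5.75
eef_pos: [0.5942, -0.201, 0.143]
tool_rot: [0.967, 0.253, 0.001, 0.0]
ft_force: [1.0, 0.1, 0.3]
grip_width: 0.0309
```

Emit:
{"method": "carry_out", "body": {
  "moves": [
    [-0.0479, -0.0021, 0, 0.0556, -0.27],
    [-0.0955, -0.0084, 0, 0.1111, -0.27]
  ]
}}

```text
clock: 5.95
eef_pos: [0.5854, -0.205, 0.143]
tool_rot: [0.986, 0.168, 0.001, 0.0]
ft_force: [0.5, 0.2, 0.2]
grip_width: 0.0312
```

Emit:
{"method": "carry_out", "body": {
  "moves": [
    [-0.0479, -0.0021, 0, 0.0556, -0.27],
    [-0.0955, -0.0084, 0, 0.1111, -0.27]
  ]
}}

```text
clock: 6.15
eef_pos: [0.5761, -0.2074, 0.143]
tool_rot: [0.997, 0.081, 0.001, 0.0]
ft_force: [0.9, 0.5, 0.6]
grip_width: 0.0311
```

```bash
python3 st.py
```

```text
t 6.15 pos [ 0.5761 -0.2074  0.143 ] yaw 9.33 z [ 0.002 -0.001 -1.   ] w 0.0311 j [-19.8  30.2   7.3  67.1   0.   60.9] F [0.9 0.5 0.6]
```

Emit:
{"method": "carry_out", "body": {
  "moves": [
    [-0.0479, -0.0021, 0, 0.0556, -0.27],
    [-0.0955, -0.0084, 0, 0.1111, -0.27]
  ]
}}

```text
clock: 6.35
eef_pos: [0.5666, -0.2082, 0.143]
tool_rot: [1.0, -0.006, 0.001, 0.0]
ft_force: [0.9, -0.4, -0.2]
grip_width: 0.0314
```

Emit:
{"method": "carry_out", "body": {
  "moves": [
    [-0.0479, -0.0021, 0, 0.0556, -0.27],
    [-0.0955, -0.0084, 0, 0.1111, -0.27]
  ]
}}

```text
clock: 6.55
eef_pos: [0.557, -0.2073, 0.143]
tool_rot: [0.996, -0.093, 0.001, 0.0]
ft_force: [0.4, -1.5, -0.5]
grip_width: 0.0312
```

Emit:
{"method": "carry_out", "body": {
  "moves": [
    [-0.0479, -0.0021, 0, 0.0556, -0.27],
    [-0.0955, -0.0084, 0, 0.1111, -0.27]
  ]
}}

```text
clock: 6.75
eef_pos: [0.5477, -0.2047, 0.143]
tool_rot: [0.984, -0.179, 0.001, 0.0]
ft_force: [0.1, -0.8, -0.8]
grip_width: 0.0309
```

Emit:
{"method": "carry_out", "body": {
  "moves": [
    [-0.0479, -0.0021, 0, 0.0556, -0.27],
    [-0.0955, -0.0084, 0, 0.1111, -0.27]
  ]
}}

```text
clock: 6.95
eef_pos: [0.539, -0.2006, 0.143]
tool_rot: [0.964, -0.265, 0.001, 0.0]
ft_force: [0.3, -0.1, -0.2]
grip_width: 0.0313
```

```bash
python3 st.py;python3 - <<'E'
from workcell import imaging
import cv2
cv2.imwrite('pics/w4.png',imaging.camera('wrist')[:,:,::-1])
E
```

```text
t 6.95 pos [ 0.539  -0.2006  0.143 ] yaw -30.68 z [ 0.001 -0.001 -1.   ] w 0.0313 j [-20.4  26.2   0.8  64.5  -0.  100.3] F [ 0.3 -0.1 -0.2]
```

View pics/w4.png

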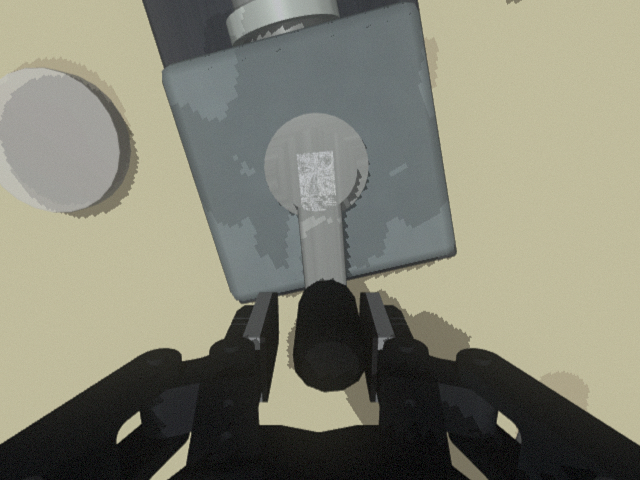

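Emit:
{"method": "carry_out", "body": {
  "moves": [
    [-0.0479, -0.0021, 0, 0.0556, -0.27],
    [-0.0955, -0.0084, 0, 0.1111, -0.27]
  ]
}}

```text
clock: 7.2
eef_pos: [0.5314, -0.1951, 0.1429]
tool_rot: [0.938, -0.347, 0.001, 0.0]
ft_force: [0.9, -0.0, 0.5]
grip_width: 0.0311
```

Emit:
{"method": "carry_out", "body": {
  "moves": [
    [-0.0479, -0.0021, 0, 0.0556, -0.27],
    [-0.0955, -0.0084, 0, 0.1111, -0.27]
  ]
}}

```text
clock: 7.4
eef_pos: [0.5246, -0.1882, 0.143]
tool_rot: [0.904, -0.427, 0.001, 0.0]
ft_force: [0.1, -0.9, 0.7]
grip_width: 0.031
```

Emit:
{"method": "carry_out", "body": {
  "moves": [
    [-0.0479, -0.0021, 0, 0.0556, -0.27],
    [-0.0955, -0.0084, 0, 0.1111, -0.27]
  ]
}}

```text
clock: 7.6
eef_pos: [0.5191, -0.1803, 0.1429]
tool_rot: [0.863, -0.504, 0.001, 0.0]
ft_force: [-0.1, -0.2, -0.5]
grip_width: 0.0311
```

Emit:
{"method": "carry_out", "body": {
  "moves": [
    [-0.0479, -0.0021, 0, 0.0556, -0.27],
    [-0.0955, -0.0084, 0, 0.1111, -0.27]
  ]
}}

```text
clock: 7.8
eef_pos: [0.5152, -0.1715, 0.1429]
tool_rot: [0.816, -0.578, 0.001, -0.0]
ft_force: [0.1, -0.3, -0.3]
grip_width: 0.0313
```

```bash
python3 st.py
```

```text
t 7.8 pos [ 0.5152 -0.1715  0.1429] yaw -70.58 z [ 0.001 -0.001 -1.   ] w 0.0313 j [-18.4  22.8  -4.6  62.6  -0.  142.2] F [ 0.1 -0.3 -0.3]
```

Emit:
{"method": "carry_out", "body": {
  "moves": [
    [-0.0479, -0.0021, 0, 0.0556, -0.27],
    [-0.0955, -0.0084, 0, 0.1111, -0.27]
  ]
}}

```text
clock: 8.0
eef_pos: [0.5128, -0.1622, 0.1429]
tool_rot: [0.763, -0.647, 0.001, -0.0]
ft_force: [0.9, -1.0, 0.2]
grip_width: 0.0317
```

Emit:
{"method": "carry_out", "body": {
  "moves": [
    [-0.0479, -0.0021, 0, 0.0556, -0.27],
    [-0.0955, -0.0084, 0, 0.1111, -0.27]
  ]
}}

```text
clock: 8.2
eef_pos: [0.512, -0.1526, 0.1429]
tool_rot: [-0.704, 0.711, -0.001, 0.0]
ft_force: [0.3, -1.4, -0.0]
grip_width: 0.0317
```

```bash
python3 st.py
```

```text
t 8.2 pos [ 0.512  -0.1526  0.1429] yaw -90.58 z [ 0.001 -0.001 -1.   ] w 0.0317 j [-16.6  21.9  -5.9  62.1  -0.  164. ] F [ 0.3 -1.4 -0. ]
```

Emit:
{"method": "carry_out", "body": {
  "moves": [
    [0.035, 0, 0, 0, 0.3],
    [0.035, 0, 0, 0, 0.3],
    [0.035, 0, -0.25, 0, 0.3],
    [0.035, 0, -0.5, 0, 0.3],
    [0.035, 0, -0.5, -0.09, 0.3],
    [0.035, 0, -0.5, -0.18, 0.3],
    [0.035, 0, -0.5, -0.27, 0.3],
    [0.035, 0, -0.5, -0.36, 0.3],
    [0.035, 0, -0.5, -0.45, 0.3],
    [0.035, 0, -0.5, -0.54, 0.3],
    [0.035, 0, -0.5, -0.63, 0.3],
    [0.035, 0, -0.5, -0.72, 0.3],
    [0.035, 0, -0.5, -0.81, 0.3],
    [0.035, 0, -0.5, -0.9, 0.3],
    [0.035, 0, -0.5, -1, 0.3]
  ]
}}

```text
clock: 9.7
eef_pos: [0.5117, -0.1564, 0.1924]
tool_rot: [1.0, -0.004, 0.0, 0.0]
ft_force: [0.6, -0.2, 0.2]
grip_width: 0.0557
```

Emit:
{"method": "carry_out", "body": {
  "moves": [
    [0, 0, 0, -0.09, 0.3],
    [0, 0, 0, -0.18, 0.3],
    [0, 0, 0, -0.27, 0.3],
    [0, 0, 0, -0.36, 0.3],
    [0, 0, 0, -0.45, 0.3],
    [0, 0, 0, -0.54, 0.3],
    [0, 0, 0, -0.63, 0.3],
    [0, 0, 0, -0.72, 0.3],
    [0, 0, 0, -0.81, 0.3],
    [0, 0, 0, -0.9, 0.3],
    [0, 0, 0, -1, 0.3]
  ]
}}

```text
clock: 10.8
eef_pos: [0.5116, -0.1564, 0.1924]
tool_rot: [0.712, 0.702, 0.0, 0.0]
ft_force: [0.4, 0.2, 0.1]
grip_width: 0.0558
```

Emit:
{"method": "carry_out", "body": {
  "moves": [
    [0, 0, 0, -0.09, 0.3],
    [0, 0, 0, -0.18, 0.3],
    [0, 0, 0, -0.27, 0.3],
    [0, 0, 0, -0.36, 0.3],
    [0, 0, 0, -0.45, 0.3],
    [0, 0, 0, -0.54, 0.3],
    [0, 0, 0, -0.63, 0.3],
    [0, 0, 0, -0.72, 0.3],
    [0, 0, 0, -0.81, 0.3],
    [0, 0, 0, -0.9, 0.3],
    [0, 0, 0, -1, 0.3]
  ]
}}

```text
clock: 11.9
eef_pos: [0.5117, -0.1564, 0.1924]
tool_rot: [0.011, 1.0, -0.0, 0.0]
ft_force: [-0.3, -0.4, 0.3]
grip_width: 0.0554
```

Emit:
{"method": "carry_out", "body": {
  "moves": [
    [0, 0, 0, -0.09, 0.3],
    [0, 0, 0, -0.18, 0.3],
    [0, 0, 0, -0.27, 0.3],
    [0, 0, 0, -0.36, 0.3],
    [0, 0, 0, -0.45, 0.3],
    [0, 0, 0, -0.54, 0.3],
    [0, 0, 0, -0.63, 0.3],
    [0, 0, 0, -0.66, 0.3],
    [0, 0, 0, -0.66, 0.3]
  ]
}}

```text
clock: 12.8
eef_pos: [0.5116, -0.1564, 0.1924]
tool_rot: [-0.483, 0.876, -0.0, 0.0]
ft_force: [-0.0, 1.0, -0.4]
grip_width: 0.0555
```

```bash
python3 st.py;python3 - <<'E'
from workcell import imaging
import cv2
cv2.imwrite('pics/w5.png',imaging.camera('wrist')[:,:,::-1]); print(imaging.camera_model('wrist'))
E
```

```text
t 12.8 pos [ 0.5116 -0.1564  0.1924] yaw -122.21 z [ 0. -0. -1.] w 0.0555 j [ -17.    19.7   -1.2   69.    -0.  -164.8] F [-0.   1.  -0.4]
{'fovy': 61.62914249262132, 'cx': 318.48022972430834, 'cy': 242.27348233668792, 'eye': array([ 0.57033513, -0.19306788,  0.31033658]), 'rotation': array([ 0.06595084, -0.12006966,  0.86764647, -0.47793657])}
```

View pics/w5.png

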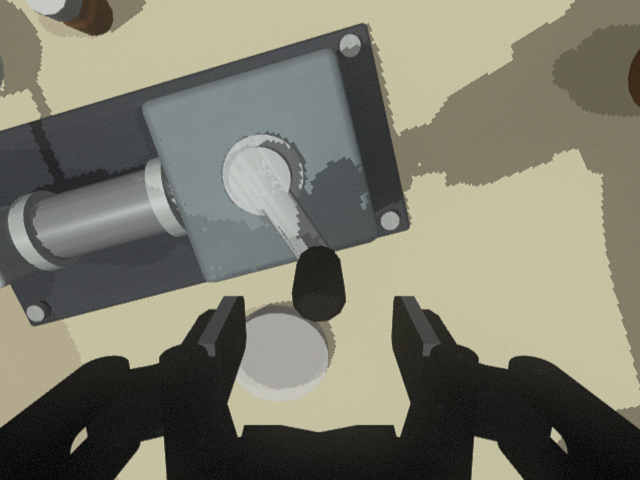

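```bash
cat > arc.py <<'E'
import numpy as np, sys
C=np.array([.567,-.153]);Rr=.0551
def arc(pos,yaw,steps,dper,ratio,hand,nr=2):
    pos=np.array(pos[:2]);phi=np.degrees(np.arctan2(*(pos-C)[::-1]))
    for k in range(steps):
        a=np.radians(yaw);X=np.array([np.cos(a),np.sin(a)]);Y=np.array([X[1],-X[0]]);rows=[]
        for i in range(1,nr+1):
            p=np.radians(phi-dper*i/nr);t=C+Rr*np.array([np.cos(p),np.sin(p)])-pos
            rows.append([round(float(t@X)*10,3),round(float(t@Y)*10,3),0,round(dper*i/nr*ratio/90,3),hand])
        pos=pos+X*rows[-1][0]/10+Y*rows[-1][1]/10; yaw-=rows[-1][3]*90; phi-=dper
        print(rows,'phi %.1f yaw %.1f off %.1f'%(phi,yaw,(yaw-phi-90+180)%360-180))
if __name__=='__main__':
    a=eval(sys.argv[1]); arc(*a)
E
python3 arc.py "((.5116,-.1564),-122.21,14,10,.87,-.27)"
```

```text
[[-0.043, 0.023, 0, 0.048, -0.27], [-0.085, 0.046, 0, 0.097, -0.27]] phi -186.5 yaw -130.9 off -34.5
[[-0.041, 0.025, 0, 0.048, -0.27], [-0.084, 0.047, 0, 0.097, -0.27]] phi -196.5 yaw -139.7 off -33.2
[[-0.041, 0.024, 0, 0.048, -0.27], [-0.084, 0.045, 0, 0.097, -0.27]] phi -206.5 yaw -148.4 off -31.9
[[-0.042, 0.024, 0, 0.048, -0.27], [-0.086, 0.044, 0, 0.097, -0.27]] phi -216.5 yaw -157.1 off -30.6
[[-0.042, 0.022, 0, 0.048, -0.27], [-0.086, 0.041, 0, 0.097, -0.27]] phi -226.5 yaw -165.9 off -29.4
[[-0.043, 0.022, 0, 0.048, -0.27], [-0.088, 0.04, 0, 0.097, -0.27]] phi -236.5 yaw -174.6 off -28.1
[[-0.043, 0.021, 0, 0.048, -0.27], [-0.088, 0.038, 0, 0.097, -0.27]] phi -246.5 yaw -183.3 off -26.8
[[-0.044, 0.02, 0, 0.048, -0.27], [-0.089, 0.035, 0, 0.097, -0.27]] phi -256.5 yaw -192.0 off -25.6
[[-0.045, 0.019, 0, 0.048, -0.27], [-0.09, 0.034, 0, 0.097, -0.27]] phi -266.5 yaw -200.8 off -24.3
[[-0.045, 0.018, 0, 0.048, -0.27], [-0.091, 0.032, 0, 0.097, -0.27]] phi -276.5 yaw -209.5 off -23.0
[[-0.045, 0.017, 0, 0.048, -0.27], [-0.091, 0.03, 0, 0.097, -0.27]] phi -286.5 yaw -218.2 off -21.8
[[-0.046, 0.016, 0, 0.048, -0.27], [-0.092, 0.027, 0, 0.097, -0.27]] phi -296.5 yaw -227.0 off -20.5
[[-0.046, 0.015, 0, 0.048, -0.27], [-0.093, 0.026, 0, 0.097, -0.27]] phi -306.5 yaw -235.7 off -19.2
[[-0.046, 0.014, 0, 0.048, -0.27], [-0.093, 0.024, 0, 0.097, -0.27]] phi -316.5 yaw -244.4 off -17.9
```

Emit:
{"method": "carry_out", "body": {
  "moves": [
    [0, 0, 0.25, 0, 0.3],
    [0, 0, 0.5, 0, 0.3],
    [0, 0, 0.5, 0, 0.0],
    [0, 0, 0.5, 0, -0.27],
    [0, 0, 0.5, 0, -0.27],
    [0, 0, 0.5, 0, -0.27]
  ]
}}

```text
clock: 13.45
eef_pos: [0.5126, -0.1564, 0.1438]
tool_rot: [-0.483, 0.876, -0.001, 0.001]
ft_force: [-0.5, -0.9, -0.3]
grip_width: 0.031
```

Emit:
{"method": "carry_out", "body": {
  "moves": [
    [-0.043, 0.023, 0, 0.048, -0.27],
    [-0.085, 0.046, 0, 0.097, -0.27]
  ]
}}

```text
clock: 13.65
eef_pos: [0.5129, -0.1468, 0.1435]
tool_rot: [-0.413, 0.911, -0.001, 0.001]
ft_force: [-0.3, -0.5, 0.6]
grip_width: 0.031
```

Emit:
{"method": "carry_out", "body": {
  "moves": [
    [-0.041, 0.025, 0, 0.048, -0.27],
    [-0.084, 0.047, 0, 0.097, -0.27]
  ]
}}

```text
clock: 13.85
eef_pos: [0.5147, -0.1371, 0.1435]
tool_rot: [-0.343, 0.939, -0.001, 0.001]
ft_force: [0.8, 0.3, 0.6]
grip_width: 0.0311
```

Emit:
{"method": "carry_out", "body": {
  "moves": [
    [-0.041, 0.024, 0, 0.048, -0.27],
    [-0.084, 0.045, 0, 0.097, -0.27]
  ]
}}

```text
clock: 14.05
eef_pos: [0.5183, -0.1282, 0.1435]
tool_rot: [-0.27, 0.963, -0.001, 0.001]
ft_force: [-0.3, -0.1, 0.9]
grip_width: 0.0314
```

Emit:
{"method": "carry_out", "body": {
  "moves": [
    [-0.042, 0.024, 0, 0.048, -0.27],
    [-0.086, 0.044, 0, 0.097, -0.27]
  ]
}}

```text
clock: 14.25
eef_pos: [0.5233, -0.1199, 0.1435]
tool_rot: [-0.196, 0.981, -0.001, 0.001]
ft_force: [-0.1, 0.1, 0.2]
grip_width: 0.0309
```

```bash
python3 st.py;python3 - <<'E'
from workcell import imaging
import cv2
cv2.imwrite('pics/w6.png',imaging.camera('wrist')[:,:,::-1])
E
```

```text
t 14.25 pos [ 0.5233 -0.1199  0.1435] yaw -157.38 z [ 0.002 -0.001 -1.   ] w 0.0309 j [ -12.9   22.1   -5.5   62.3   -0.  -125.5] F [-0.1  0.1  0.2]
```

View pics/w6.png

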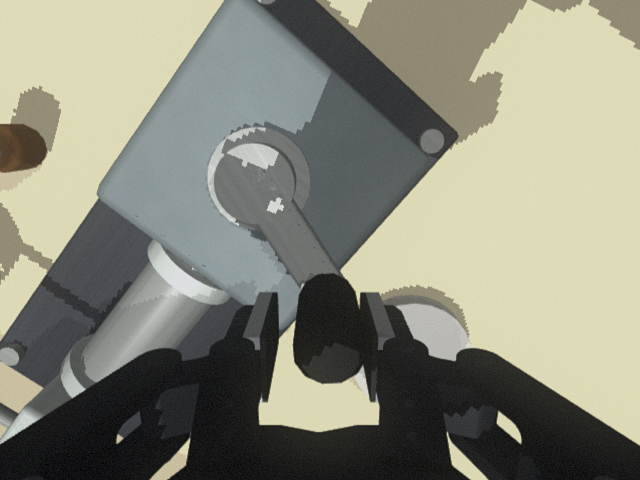

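Following fine, no load yet (TCP at φ≈-217°). Continue.

Emit:
{"method": "carry_out", "body": {
  "moves": [
    [-0.042, 0.022, 0, 0.048, -0.27],
    [-0.086, 0.041, 0, 0.097, -0.27]
  ]
}}

```text
clock: 14.5
eef_pos: [0.5295, -0.1129, 0.1433]
tool_rot: [-0.122, 0.993, -0.0, 0.001]
ft_force: [0.3, -0.1, 0.6]
grip_width: 0.0316
```

Emit:
{"method": "carry_out", "body": {
  "moves": [
    [-0.043, 0.022, 0, 0.048, -0.27],
    [-0.088, 0.04, 0, 0.097, -0.27]
  ]
}}

```text
clock: 14.7
eef_pos: [0.5371, -0.1068, 0.1433]
tool_rot: [-0.046, 0.999, -0.0, 0.001]
ft_force: [-0.4, -0.3, 0.8]
grip_width: 0.0314
```

Emit:
{"method": "carry_out", "body": {
  "moves": [
    [-0.043, 0.021, 0, 0.048, -0.27],
    [-0.088, 0.038, 0, 0.097, -0.27]
  ]
}}

```text
clock: 14.9
eef_pos: [0.5455, -0.1022, 0.1433]
tool_rot: [0.03, 1.0, -0.0, 0.001]
ft_force: [-0.9, 0.2, 0.6]
grip_width: 0.0315
```

Emit:
{"method": "carry_out", "body": {
  "moves": [
    [-0.044, 0.02, 0, 0.048, -0.27],
    [-0.089, 0.035, 0, 0.097, -0.27]
  ]
}}

```text
clock: 15.1
eef_pos: [0.5525, -0.0987, 0.1431]
tool_rot: [0.106, 0.994, 0.0, -0.002]
ft_force: [-10.5, 2.4, 8.0]
grip_width: 0.0316
```

```bash
python3 st.py
```

```text
t 15.1 pos [ 0.5525 -0.0987  0.1431] yaw 167.79 z [-0.003  0.001 -1.   ] w 0.0316 j [-10.1  24.9  -1.2  64.1   0.  -87.9] F [-10.5   2.4   8. ]
```

Run:
```python
from arc import *
p=np.radians(-256.5);pos=C+Rr*np.array([np.cos(p),np.sin(p)])
arc(pos,-192.0,3,96,.9,-.27,16)
```

```text
[[-0.053, 0.022, 0, 0.06, -0.27], [-0.109, 0.038, 0, 0.12, -0.27], [-0.165, 0.049, 0, 0.18, -0.27], [-0.223, 0.053, 0, 0.24, -0.27], [-0.28, 0.052, 0, 0.3, -0.27], [-0.338, 0.044, 0, 0.36, -0.27], [-0.394, 0.031, 0, 0.42, -0.27], [-0.448, 0.012, 0, 0.48, -0.27], [-0.5, -0.013, 0, 0.54, -0.27], [-0.549, -0.043, 0, 0.6, -0.27], [-0.595, -0.078, 0, 0.66, -0.27], [-0.637, -0.118, 0, 0.72, -0.27], [-0.674, -0.162, 0, 0.78, -0.27], [-0.707, -0.209, 0, 0.84, -0.27], [-0.735, -0.26, 0, 0.9, -0.27], [-0.757, -0.313, 0, 0.96, -0.27]] phi 7.5 yaw -278.4 off -15.9
[[-0.057, 0.012, 0, 0.06, -0.27], [-0.114, 0.019, 0, 0.12, -0.27], [-0.172, 0.02, 0, 0.18, -0.27], [-0.229, 0.015, 0, 0.24, -0.27], [-0.286, 0.004, 0, 0.3, -0.27], [-0.341, -0.013, 0, 0.36, -0.27], [-0.394, -0.036, 0, 0.42, -0.27], [-0.444, -0.064, 0, 0.48, -0.27], [-0.491, -0.097, 0, 0.54, -0.27], [-0.535, -0.135, 0, 0.6, -0.27], [-0.574, -0.177, 0, 0.66, -0.27], [-0.609, -0.223, 0, 0.72, -0.27], [-0.638, -0.273, 0, 0.78, -0.27], [-0.663, -0.325, 0, 0.84, -0.27], [-0.681, -0.379, 0, 0.9, -0.27], [-0.694, -0.436, 0, 0.96, -0.27]] phi -88.5 yaw -364.8 off -6.3
[[-0.057, 0.003, 0, 0.06, -0.27], [-0.115, 0.001, 0, 0.12, -0.27], [-0.172, -0.008, 0, 0.18, -0.27], [-0.228, -0.023, 0, 0.24, -0.27], [-0.282, -0.043, 0, 0.3, -0.27], [-0.333, -0.069, 0, 0.36, -0.27], [-0.382, -0.1, 0, 0.42, -0.27], [-0.427, -0.136, 0, 0.48, -0.27], [-0.468, -0.177, 0, 0.54, -0.27], [-0.504, -0.221, 0, 0.6, -0.27], [-0.536, -0.27, 0, 0.66, -0.27], [-0.562, -0.321, 0, 0.72, -0.27], [-0.583, -0.375, 0, 0.78, -0.27], [-0.598, -0.43, 0, 0.84, -0.27], [-0.608, -0.487, 0, 0.9, -0.27], [-0.611, -0.545, 0, 0.96, -0.27]] phi -184.5 yaw -451.2 off 3.3
```

Emit:
{"method": "carry_out", "body": {
  "moves": [
    [-0.053, 0.022, 0, 0.06, -0.27],
    [-0.109, 0.038, 0, 0.12, -0.27],
    [-0.165, 0.049, 0, 0.18, -0.27],
    [-0.223, 0.053, 0, 0.24, -0.27],
    [-0.28, 0.052, 0, 0.3, -0.27],
    [-0.338, 0.044, 0, 0.36, -0.27],
    [-0.394, 0.031, 0, 0.42, -0.27],
    [-0.448, 0.012, 0, 0.48, -0.27],
    [-0.5, -0.013, 0, 0.54, -0.27],
    [-0.549, -0.043, 0, 0.6, -0.27],
    [-0.595, -0.078, 0, 0.66, -0.27],
    [-0.637, -0.118, 0, 0.72, -0.27],
    [-0.674, -0.162, 0, 0.78, -0.27],
    [-0.707, -0.209, 0, 0.84, -0.27],
    [-0.735, -0.26, 0, 0.9, -0.27],
    [-0.757, -0.313, 0, 0.96, -0.27]
  ]
}}

```text
clock: 16.7
eef_pos: [0.6228, -0.1408, 0.1434]
tool_rot: [0.757, 0.653, 0.004, -0.003]
ft_force: [2.3, 11.4, 0.6]
grip_width: 0.0309
```

```bash
python3 st.py;python3 - <<'E'
from workcell import imaging
import cv2
cv2.imwrite('pics/w7.png',imaging.camera('wrist')[:,:,::-1])
E
```

```text
t 16.7 pos [ 0.6228 -0.1408  0.1434] yaw 81.57 z [ 0.003  0.009 -1.   ] w 0.0309 j [-13.   33.1  12.4  69.3   0.5  -4.5] F [ 2.3 11.4  0.6]
```

View pics/w7.png

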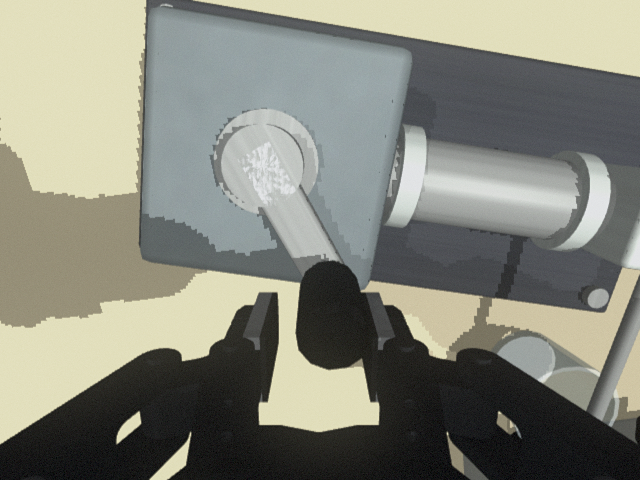

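Emit:
{"method": "carry_out", "body": {
  "moves": [
    [-0.057, 0.012, 0, 0.06, -0.27],
    [-0.114, 0.019, 0, 0.12, -0.27],
    [-0.172, 0.02, 0, 0.18, -0.27],
    [-0.229, 0.015, 0, 0.24, -0.27],
    [-0.286, 0.004, 0, 0.3, -0.27],
    [-0.341, -0.013, 0, 0.36, -0.27],
    [-0.394, -0.036, 0, 0.42, -0.27],
    [-0.444, -0.064, 0, 0.48, -0.27],
    [-0.491, -0.097, 0, 0.54, -0.27],
    [-0.535, -0.135, 0, 0.6, -0.27],
    [-0.574, -0.177, 0, 0.66, -0.27],
    [-0.609, -0.223, 0, 0.72, -0.27],
    [-0.638, -0.273, 0, 0.78, -0.27],
    [-0.663, -0.325, 0, 0.84, -0.27],
    [-0.681, -0.379, 0, 0.9, -0.27],
    [-0.694, -0.436, 0, 0.96, -0.27]
  ]
}}

```text
clock: 18.35
eef_pos: [0.5729, -0.2081, 0.1437]
tool_rot: [0.999, -0.043, 0.005, 0.0]
ft_force: [10.5, 0.2, -5.5]
grip_width: 0.0311
```

Emit:
{"method": "carry_out", "body": {
  "moves": [
    [-0.057, 0.003, 0, 0.06, -0.27],
    [-0.115, 0.001, 0, 0.12, -0.27],
    [-0.172, -0.008, 0, 0.18, -0.27],
    [-0.228, -0.023, 0, 0.24, -0.27],
    [-0.282, -0.043, 0, 0.3, -0.27],
    [-0.333, -0.069, 0, 0.36, -0.27],
    [-0.382, -0.1, 0, 0.42, -0.27],
    [-0.427, -0.136, 0, 0.48, -0.27],
    [-0.468, -0.177, 0, 0.54, -0.27],
    [-0.504, -0.221, 0, 0.6, -0.27],
    [-0.536, -0.27, 0, 0.66, -0.27],
    [-0.562, -0.321, 0, 0.72, -0.27],
    [-0.583, -0.375, 0, 0.78, -0.27],
    [-0.598, -0.43, 0, 0.84, -0.27],
    [-0.608, -0.487, 0, 0.9, -0.27],
    [-0.611, -0.545, 0, 0.96, -0.27]
  ]
}}

```text
clock: 19.95
eef_pos: [0.5125, -0.1523, 0.1435]
tool_rot: [-0.697, 0.717, -0.004, -0.003]
ft_force: [-0.9, -10.4, -0.5]
grip_width: 0.0312
```

```bash
python3 st.py;python3 - <<'E'
from workcell import imaging
import cv2
cv2.imwrite('pics/w8.png',imaging.camera('wrist')[:,:,::-1])
E
```

```text
t 19.95 pos [ 0.5125 -0.1523  0.1435] yaw -91.62 z [ 0.002 -0.009 -1.   ] w 0.0312 j [-16.3  21.8  -6.   62.   -0.5 165.3] F [ -0.9 -10.4  -0.5]
```

View pics/w8.png

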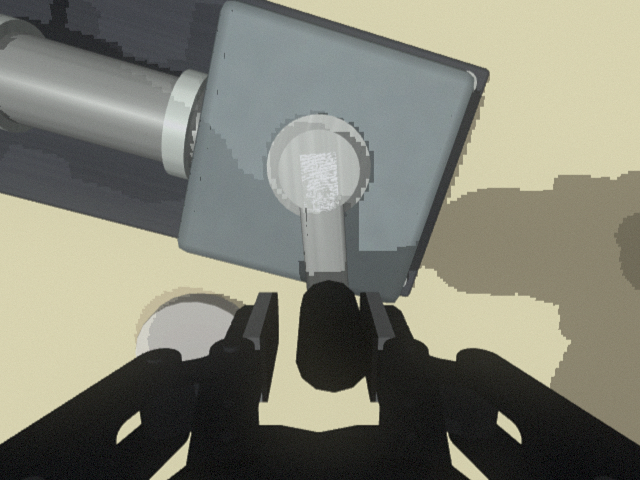

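Emit:
{"method": "carry_out", "body": {
  "moves": [
    [0.07, 0, 0, 0, 0.3],
    [0.07, 0, 0, 0, 0.3],
    [0.07, 0, -0.25, 0, 0.3],
    [0.07, 0, -0.5, 0, 0.3],
    [0.07, 0, -0.5, -0.09, 0.3],
    [0.07, 0, -0.5, -0.18, 0.3],
    [0.07, 0, -0.5, -0.27, 0.3],
    [0.07, 0, -0.5, -0.36, 0.3],
    [0.07, 0, -0.5, -0.45, 0.3],
    [0.07, 0, -0.5, -0.54, 0.3],
    [0.07, 0, -0.5, -0.63, 0.3],
    [0.07, 0, -0.5, -0.72, 0.3],
    [0.07, 0, -0.5, -0.81, 0.3],
    [0.07, 0, -0.5, -0.9, 0.3],
    [0.07, 0, -0.5, -1, 0.3]
  ]
}}

```text
clock: 21.5
eef_pos: [0.5119, -0.155, 0.1926]
tool_rot: [1.0, -0.011, 0.0, -0.0]
ft_force: [0.1, -0.2, 0.5]
grip_width: 0.0557
```

Emit:
{"method": "carry_out", "body": {
  "moves": [
    [0, 0, 0, -0.09, 0.3],
    [0, 0, 0, -0.18, 0.3],
    [0, 0, 0, -0.27, 0.3],
    [0, 0, 0, -0.36, 0.3],
    [0, 0, 0, -0.45, 0.3],
    [0, 0, 0, -0.54, 0.3],
    [0, 0, 0, -0.63, 0.3],
    [0, 0, 0, -0.72, 0.3],
    [0, 0, 0, -0.81, 0.3],
    [0, 0, 0, -0.9, 0.3],
    [0, 0, 0, -1, 0.3]
  ]
}}

```text
clock: 22.6
eef_pos: [0.512, -0.155, 0.1926]
tool_rot: [0.718, 0.696, 0.0, -0.0]
ft_force: [0.7, 0.5, -0.4]
grip_width: 0.0554
```

Emit:
{"method": "carry_out", "body": {
  "moves": [
    [0, 0, 0, -0.09, 0.3],
    [0, 0, 0, -0.18, 0.3],
    [0, 0, 0, -0.27, 0.3],
    [0, 0, 0, -0.36, 0.3],
    [0, 0, 0, -0.45, 0.3],
    [0, 0, 0, -0.54, 0.3],
    [0, 0, 0, -0.63, 0.3],
    [0, 0, 0, -0.72, 0.3],
    [0, 0, 0, -0.81, 0.3],
    [0, 0, 0, -0.9, 0.3],
    [0, 0, 0, -1, 0.3]
  ]
}}

```text
clock: 23.7
eef_pos: [0.512, -0.155, 0.1926]
tool_rot: [0.018, 1.0, 0.0, 0.0]
ft_force: [0.2, 0.1, -0.5]
grip_width: 0.0557
```

Emit:
{"method": "carry_out", "body": {
  "moves": [
    [0, 0, 0, -0.09, 0.3],
    [0, 0, 0, -0.18, 0.3],
    [0, 0, 0, -0.27, 0.3],
    [0, 0, 0, -0.36, 0.3],
    [0, 0, 0, -0.45, 0.3],
    [0, 0, 0, -0.54, 0.3],
    [0, 0, 0, -0.63, 0.3],
    [0, 0, 0, -0.72, 0.3],
    [0, 0, 0, -0.72, 0.3]
  ]
}}

```text
clock: 24.6
eef_pos: [0.5119, -0.155, 0.1926]
tool_rot: [-0.517, 0.856, 0.0, 0.0]
ft_force: [-0.2, -0.3, 0.2]
grip_width: 0.0553
```

```bash
python3 st.py;python3 - <<'E'
from workcell import imaging
import cv2
cv2.imwrite('pics/w9.png',imaging.camera('wrist')[:,:,::-1]); print(imaging.camera_model('wrist'))
E
```

```text
t 24.6 pos [ 0.5119 -0.155   0.1926] yaw -117.69 z [ 0.     0.001 -1.   ] w 0.0553 j [ -16.9   19.7   -1.3   69.     0.  -169.2] F [-0.2 -0.3  0.2]
{'fovy': 61.62914249262132, 'cx': 318.48022972430834, 'cy': 242.27348233668792, 'eye': array([ 0.57326997, -0.18724031,  0.31051155]), 'rotation': array([ 0.07032735, -0.11753198,  0.84849114, -0.51117814])}
```

View pics/w9.png

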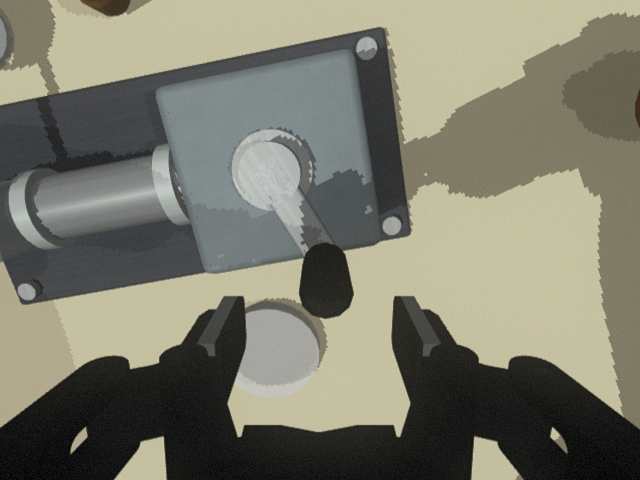

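```bash
python3 arc.py "((.5119,-.155),-117.69,4,93,.91,-.27,16)"
python3 - <<'E'
from h import *
W={'fovy': 61.62914249262132, 'cx': 318.48022972430834, 'cy': 242.27348233668792, 'eye': np.array([ 0.57326997, -0.18724031,  0.31051155]), 'rotation': np.array([ 0.07032735, -0.11753198,  0.84849114, -0.51117814])}
c=at_z(W,267,171,.102);print('hub',c)
for v in (290,295,300):
  h=at_z(W,326.5,v,.152);d=(h-[.5668,-.1533,0])[:2];print(h,np.linalg.norm(d),np.degrees(np.arctan2(d[1],d[0])))
E
```

```text
[[-0.05, 0.025, 0, 0.059, -0.27], [-0.102, 0.045, 0, 0.118, -0.27], [-0.156, 0.06, 0, 0.176, -0.27], [-0.211, 0.069, 0, 0.235, -0.27], [-0.267, 0.072, 0, 0.294, -0.27], [-0.323, 0.07, 0, 0.353, -0.27], [-0.378, 0.062, 0, 0.411, -0.27], [-0.432, 0.049, 0, 0.47, -0.27], [-0.485, 0.03, 0, 0.529, -0.27], [-0.535, 0.006, 0, 0.588, -0.27], [-0.583, -0.023, 0, 0.646, -0.27], [-0.628, -0.056, 0, 0.705, -0.27], [-0.669, -0.094, 0, 0.764, -0.27], [-0.706, -0.136, 0, 0.823, -0.27], [-0.738, -0.182, 0, 0.882, -0.27], [-0.766, -0.23, 0, 0.94, -0.27]] phi -270.9 yaw -202.3 off -21.4
[[-0.053, 0.017, 0, 0.059, -0.27], [-0.108, 0.03, 0, 0.118, -0.27], [-0.163, 0.036, 0, 0.176, -0.27], [-0.219, 0.037, 0, 0.235, -0.27], [-0.275, 0.033, 0, 0.294, -0.27], [-0.33, 0.022, 0, 0.353, -0.27], [-0.383, 0.007, 0, 0.411, -0.27], [-0.435, -0.015, 0, 0.47, -0.27], [-0.484, -0.041, 0, 0.529, -0.27], [-0.531, -0.072, 0, 0.588, -0.27], [-0.574, -0.108, 0, 0.646, -0.27], [-0.613, -0.148, 0, 0.705, -0.27], [-0.648, -0.191, 0, 0.764, -0.27], [-0.678, -0.238, 0, 0.823, -0.27], [-0.704, -0.288, 0, 0.882, -0.27], [-0.724,
[... 802 characters left out ...]
294, -0.27], [-0.322, -0.073, 0, 0.353, -0.27], [-0.369, -0.104, 0, 0.411, -0.27], [-0.413, -0.139, 0, 0.47, -0.27], [-0.452, -0.179, 0, 0.529, -0.27], [-0.488, -0.222, 0, 0.588, -0.27], [-0.518, -0.268, 0, 0.646, -0.27], [-0.544, -0.318, 0, 0.705, -0.27], [-0.565, -0.37, 0, 0.764, -0.27], [-0.581, -0.423, 0, 0.823, -0.27], [-0.591, -0.478, 0, 0.882, -0.27], [-0.595, -0.534, 0, 0.94, -0.27]] phi -549.9 yaw -456.1 off 3.8
hub [ 0.56729338 -0.15402075  0.102     ]
[ 0.51367711 -0.1594199   0.152     ] 0.053474245167942115 -173.4283432522046
[ 0.51165213 -0.15836296  0.152     ] 0.05537978878106732 -174.75455275832763
[ 0.50961237 -0.1572983   0.152     ] 0.05732723253785716 -176.00064706944522
```

Emit:
{"method": "carry_out", "body": {
  "moves": [
    [0, 0, 0.25, 0, 0.3],
    [0, 0, 0.5, 0, 0.3],
    [0, 0, 0.5, 0, 0.0],
    [0, 0, 0.5, 0, -0.27],
    [0, 0, 0.5, 0, -0.27],
    [0, 0, 0.5, 0, -0.27]
  ]
}}

```text
clock: 25.25
eef_pos: [0.5128, -0.1556, 0.1438]
tool_rot: [-0.517, 0.856, -0.001, 0.001]
ft_force: [-0.6, -0.2, -0.6]
grip_width: 0.0309
```

Emit:
{"method": "carry_out", "body": {
  "moves": [
    [-0.05, 0.025, 0, 0.059, -0.27],
    [-0.102, 0.045, 0, 0.118, -0.27],
    [-0.156, 0.06, 0, 0.176, -0.27],
    [-0.211, 0.069, 0, 0.235, -0.27],
    [-0.267, 0.072, 0, 0.294, -0.27],
    [-0.323, 0.07, 0, 0.353, -0.27],
    [-0.378, 0.062, 0, 0.411, -0.27],
    [-0.432, 0.049, 0, 0.47, -0.27],
    [-0.485, 0.03, 0, 0.529, -0.27],
    [-0.535, 0.006, 0, 0.588, -0.27],
    [-0.583, -0.023, 0, 0.646, -0.27],
    [-0.628, -0.056, 0, 0.705, -0.27],
    [-0.669, -0.094, 0, 0.764, -0.27],
    [-0.706, -0.136, 0, 0.823, -0.27],
    [-0.738, -0.182, 0, 0.882, -0.27],
    [-0.766, -0.23, 0, 0.94, -0.27]
  ]
}}

```text
clock: 26.85
eef_pos: [0.564, -0.0964, 0.1435]
tool_rot: [0.195, 0.981, 0.001, -0.004]
ft_force: [-11.2, 5.0, 10.1]
grip_width: 0.0315
```

Emit:
{"method": "carry_out", "body": {
  "moves": [
    [-0.053, 0.017, 0, 0.059, -0.27],
    [-0.108, 0.03, 0, 0.118, -0.27],
    [-0.163, 0.036, 0, 0.176, -0.27],
    [-0.219, 0.037, 0, 0.235, -0.27],
    [-0.275, 0.033, 0, 0.294, -0.27],
    [-0.33, 0.022, 0, 0.353, -0.27],
    [-0.383, 0.007, 0, 0.411, -0.27],
    [-0.435, -0.015, 0, 0.47, -0.27],
    [-0.484, -0.041, 0, 0.529, -0.27],
    [-0.531, -0.072, 0, 0.588, -0.27],
    [-0.574, -0.108, 0, 0.646, -0.27],
    [-0.613, -0.148, 0, 0.705, -0.27],
    [-0.648, -0.191, 0, 0.764, -0.27],
    [-0.678, -0.238, 0, 0.823, -0.27],
    [-0.704, -0.288, 0, 0.882, -0.27],
    [-0.724, -0.34, 0, 0.94, -0.27]
  ]
}}

```text
clock: 28.45
eef_pos: [0.6241, -0.1526, 0.1439]
tool_rot: [0.804, 0.595, 0.005, -0.002]
ft_force: [4.4, 12.1, 0.4]
grip_width: 0.0315
```

```bash
python3 st.py
```

```text
t 28.45 pos [ 0.6241 -0.1526  0.1439] yaw 73.06 z [ 0.005  0.008 -1.   ] w 0.0315 j [-14.   33.4  13.   69.5   0.5   3. ] F [ 4.4 12.1  0.4]
```

Emit:
{"method": "carry_out", "body": {
  "moves": [
    [-0.055, 0.01, 0, 0.059, -0.27],
    [-0.111, 0.014, 0, 0.118, -0.27],
    [-0.166, 0.012, 0, 0.176, -0.27],
    [-0.222, 0.005, 0, 0.235, -0.27],
    [-0.276, -0.007, 0, 0.294, -0.27],
    [-0.329, -0.026, 0, 0.353, -0.27],
    [-0.38, -0.049, 0, 0.411, -0.27],
    [-0.428, -0.078, 0, 0.47, -0.27],
    [-0.473, -0.111, 0, 0.529, -0.27],
    [-0.514, -0.148, 0, 0.588, -0.27],
    [-0.552, -0.19, 0, 0.646, -0.27],
    [-0.584, -0.235, 0, 0.705, -0.27],
    [-0.613, -0.283, 0, 0.764, -0.27],
    [-0.636, -0.334, 0, 0.823, -0.27],
    [-0.654, -0.387, 0, 0.882, -0.27],
    [-0.666, -0.441, 0, 0.94, -0.27]
  ]
}}

```text
clock: 30.05
eef_pos: [0.5652, -0.2092, 0.1441]
tool_rot: [0.995, -0.102, 0.006, 0.001]
ft_force: [11.0, -3.2, -7.5]
grip_width: 0.0314
```

Emit:
{"method": "carry_out", "body": {
  "moves": [
    [-0.056, 0.002, 0, 0.059, -0.27],
    [-0.112, -0.002, 0, 0.118, -0.27],
    [-0.167, -0.012, 0, 0.176, -0.27],
    [-0.221, -0.027, 0, 0.235, -0.27],
    [-0.273, -0.048, 0, 0.294, -0.27],
    [-0.322, -0.073, 0, 0.353, -0.27],
    [-0.369, -0.104, 0, 0.411, -0.27],
    [-0.413, -0.139, 0, 0.47, -0.27],
    [-0.452, -0.179, 0, 0.529, -0.27],
    [-0.488, -0.222, 0, 0.588, -0.27],
    [-0.518, -0.268, 0, 0.646, -0.27],
    [-0.544, -0.318, 0, 0.705, -0.27],
    [-0.565, -0.37, 0, 0.764, -0.27],
    [-0.581, -0.423, 0, 0.823, -0.27],
    [-0.591, -0.478, 0, 0.882, -0.27],
    [-0.595, -0.534, 0, 0.94, -0.27]
  ]
}}

```text
clock: 31.65
eef_pos: [0.5136, -0.1477, 0.1439]
tool_rot: [-0.666, 0.746, -0.004, -0.002]
ft_force: [-0.7, -10.8, 0.1]
grip_width: 0.0313
```

```bash
python3 st.py
```

```text
t 31.65 pos [ 0.5136 -0.1477  0.1439] yaw -96.52 z [ 0.003 -0.009 -1.   ] w 0.0313 j [-15.8  21.7  -6.1  62.   -0.5 170.7] F [ -0.7 -10.8   0.1]
```

Emit:
{"method": "carry_out", "body": {
  "moves": [
    [0.085, 0, 0, 0, 0.3],
    [0.085, 0, 0, 0, 0.3],
    [0.085, 0, -0.25, 0, 0.3],
    [0.085, 0, -0.5, 0, 0.3],
    [0.085, 0, -0.5, -0.09, 0.3],
    [0.085, 0, -0.5, -0.18, 0.3],
    [0.085, 0, -0.5, -0.27, 0.3],
    [0.085, 0, -0.5, -0.36, 0.3],
    [0.085, 0, -0.5, -0.45, 0.3],
    [0.085, 0, -0.5, -0.54, 0.3],
    [0.085, 0, -0.5, -0.63, 0.3],
    [0.085, 0, -0.5, -0.72, 0.3],
    [0.085, 0, -0.5, -0.81, 0.3],
    [0.085, 0, -0.5, -0.9, 0.3],
    [0.085, 0, -0.5, -1, 0.3]
  ]
}}

```text
clock: 33.15
eef_pos: [0.5118, -0.152, 0.1926]
tool_rot: [0.999, -0.053, 0.0, -0.0]
ft_force: [-0.4, -0.9, 0.1]
grip_width: 0.0555
```

Emit:
{"method": "carry_out", "body": {
  "moves": [
    [0, 0, 0, -0.09, 0.3],
    [0, 0, 0, -0.18, 0.3],
    [0, 0, 0, -0.27, 0.3],
    [0, 0, 0, -0.36, 0.3],
    [0, 0, 0, -0.45, 0.3],
    [0, 0, 0, -0.54, 0.3],
    [0, 0, 0, -0.63, 0.3],
    [0, 0, 0, -0.72, 0.3],
    [0, 0, 0, -0.81, 0.3],
    [0, 0, 0, -0.9, 0.3],
    [0, 0, 0, -1, 0.3],
    [0, 0, 0, -1, 0.3]
  ]
}}

```text
clock: 34.35
eef_pos: [0.5118, -0.1521, 0.1926]
tool_rot: [0.746, 0.666, 0.0, -0.0]
ft_force: [-0.5, -0.7, 0.9]
grip_width: 0.0552
```

```bash
python3 st.py;python3 - <<'E'
from workcell import imaging
import cv2
cv2.imwrite('pics/w10.png',imaging.camera('wrist')[:,:,::-1]); print(imaging.camera_model('wrist'))
E
```

```text
t 34.35 pos [ 0.5118 -0.1521  0.1926] yaw 83.53 z [ 0.001  0.001 -1.   ] w 0.0552 j [-16.6  19.6  -1.4  69.    0.  -10.1] F [-0.5 -0.7  0.9]
{'fovy': 61.62914249262132, 'cx': 318.48022972430834, 'cy': 242.27348233668792, 'eye': array([ 0.44348304, -0.14403607,  0.31051128]), 'rotation': array([-0.10312259, -0.09205845,  0.65852579,  0.73975317])}
```

View pics/w10.png

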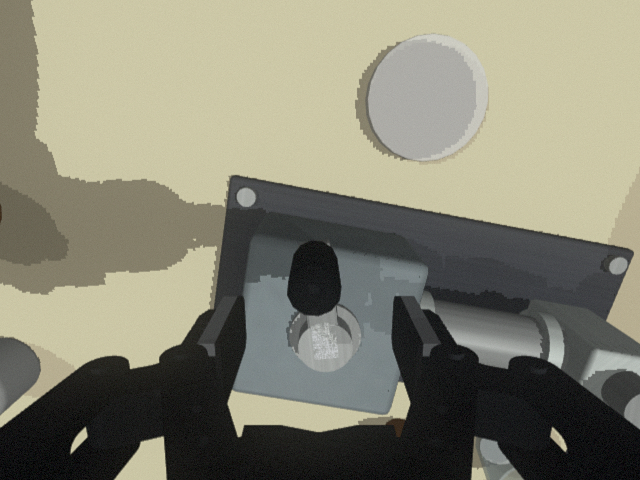

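```bash
python3 arc.py "((.5118,-.1521),83.53,2,60,1,-.27,12)"
```

```text
[[0.048, -0.001, 0, 0.056, -0.27], [0.096, 0.0, 0, 0.111, -0.27], [0.144, 0.006, 0, 0.167, -0.27], [0.191, 0.016, 0, 0.222, -0.27], [0.237, 0.03, 0, 0.278, -0.27], [0.281, 0.048, 0, 0.333, -0.27], [0.324, 0.07, 0, 0.389, -0.27], [0.365, 0.095, 0, 0.444, -0.27], [0.403, 0.124, 0, 0.5, -0.27], [0.439, 0.156, 0, 0.556, -0.27], [0.472, 0.191, 0, 0.611, -0.27], [0.502, 0.229, 0, 0.667, -0.27]] phi 119.1 yaw 23.5 off 174.4
[[0.048, -0.002, 0, 0.056, -0.27], [0.096, -0.001, 0, 0.111, -0.27], [0.144, 0.005, 0, 0.167, -0.27], [0.191, 0.015, 0, 0.222, -0.27], [0.237, 0.029, 0, 0.278, -0.27], [0.281, 0.047, 0, 0.333, -0.27], [0.324, 0.069, 0, 0.389, -0.27], [0.365, 0.094, 0, 0.444, -0.27], [0.403, 0.123, 0, 0.5, -0.27], [0.439, 0.155, 0, 0.556, -0.27], [0.472, 0.191, 0, 0.611, -0.27], [0.502, 0.228, 0, 0.667, -0.27]] phi 59.1 yaw -36.5 off 174.4
```

Emit:
{"method": "carry_out", "body": {
  "moves": [
    [0, 0, 0.25, 0, 0.3],
    [0, 0, 0.5, 0, 0.3],
    [0, 0, 0.5, 0, 0.0],
    [0, 0, 0.5, 0, -0.27],
    [0, 0, 0.5, 0, -0.27],
    [0, 0, 0.5, 0, -0.27]
  ]
}}

```text
clock: 35.0
eef_pos: [0.5128, -0.1525, 0.1438]
tool_rot: [0.746, 0.666, 0.001, 0.001]
ft_force: [0.1, 0.0, -0.3]
grip_width: 0.0307
```

Emit:
{"method": "carry_out", "body": {
  "moves": [
    [0.048, -0.001, 0, 0.056, -0.27],
    [0.096, 0.0, 0, 0.111, -0.27],
    [0.144, 0.006, 0, 0.167, -0.27],
    [0.191, 0.016, 0, 0.222, -0.27],
    [0.237, 0.03, 0, 0.278, -0.27],
    [0.281, 0.048, 0, 0.333, -0.27],
    [0.324, 0.07, 0, 0.389, -0.27],
    [0.365, 0.095, 0, 0.444, -0.27],
    [0.403, 0.124, 0, 0.5, -0.27],
    [0.439, 0.156, 0, 0.556, -0.27],
    [0.472, 0.191, 0, 0.611, -0.27],
    [0.502, 0.229, 0, 0.667, -0.27]
  ]
}}

```text
clock: 36.2
eef_pos: [0.5373, -0.1069, 0.1435]
tool_rot: [0.98, 0.2, -0.003, 0.002]
ft_force: [-10.5, -4.9, 7.7]
grip_width: 0.031
```

```bash
python3 st.py;python3 - <<'E'
from workcell import imaging
import cv2
cv2.imwrite('pics/w11.png',imaging.camera('wrist')[:,:,::-1]); print(imaging.camera_model('wrist'))
E
```

```text
t 36.2 pos [ 0.5373 -0.1069  0.1435] yaw 23.1 z [-0.005 -0.004 -1.   ] w 0.031 j [-11.1  23.5  -3.4  63.4  -0.3  55.8] F [-10.5  -4.9   7.7]
{'fovy': 61.62914249262132, 'cx': 318.48022972430834, 'cy': 242.27348233668792, 'eye': array([ 0.51190001, -0.04216143,  0.26135379]), 'rotation': array([-0.13630416, -0.02528103,  0.19732066,  0.97048782])}
```

View pics/w11.png

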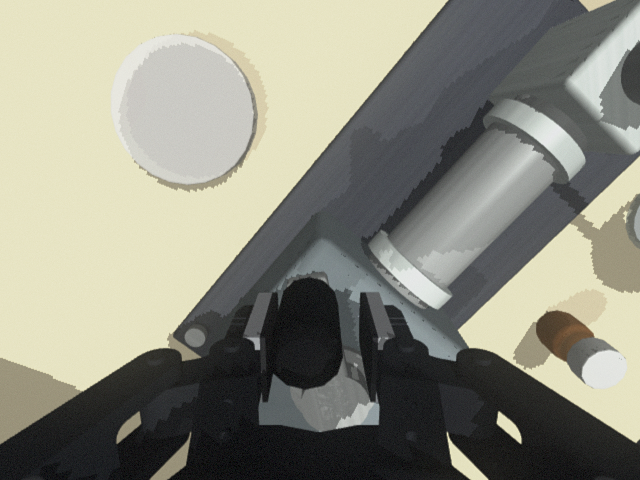

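Emit:
{"method": "carry_out", "body": {
  "moves": [
    [0.048, -0.002, 0, 0.056, -0.27],
    [0.096, -0.001, 0, 0.111, -0.27],
    [0.134, 0.004, 0, 0.156, -0.27],
    [0.134, 0.004, 0, 0.156, -0.27]
  ]
}}

```text
clock: 36.65
eef_pos: [0.5499, -0.1005, 0.1435]
tool_rot: [0.997, 0.081, -0.003, 0.0]
ft_force: [-9.0, -0.4, 7.5]
grip_width: 0.0311
```

```bash
python3 st.py; python3 -c "
import numpy as np;from workcell import bot
p=bot.get_obs()['eef_pos'];print(np.degrees(np.arctan2(p[1]+.153,p[0]-.567)))"
```

```text
t 36.65 pos [ 0.5499 -0.1005  0.1435] yaw 9.27 z [-0.005 -0.001 -1.   ] w 0.0311 j [-10.3  24.7  -1.5  64.1  -0.1  70.4] F [-9.  -0.4  7.5]
108.07151413864942
```

Emit:
{"method": "carry_out", "body": {
  "moves": [
    [-0.05, 0, 0, 0, 0.1],
    [-0.075, 0, 0, 0, 0.3],
    [-0.075, 0, 0, 0, 0.3],
    [-0.075, 0, -0.25, 0, 0.3],
    [-0.075, 0, -0.5, 0, 0.3],
    [-0.075, 0, -0.8, 0, 0.3],
    [-0.075, 0, -0.8, 0, 0.3]
  ]
}}

```text
clock: 37.35
eef_pos: [0.5482, -0.1016, 0.2272]
tool_rot: [0.997, 0.082, 0.005, 0.001]
ft_force: [0.7, -0.2, -0.6]
grip_width: 0.0556
```

```bash
python3 st.py;python3 - <<'E'
from workcell import imaging
import cv2
a=imaging.camera('scene')[:,:,::-1]; cv2.imwrite('pics/s12.png',cv2.resize(a[195:345,230:430],None,fx=4,fy=4,interpolation=cv2.INTER_CUBIC))
cv2.imwrite('pics/w12.png',imaging.camera('wrist')[:,:,::-1]); print(imaging.camera_model('wrist'))
E
```

```text
t 37.35 pos [ 0.5482 -0.1016  0.2272] yaw 9.41 z [ 0.01  -0.002 -1.   ] w 0.0556 j [-10.5  20.7   5.4  74.2   0.   70.1] F [ 0.7 -0.2 -0.6]
{'fovy': 61.62914249262132, 'cx': 318.48022972430834, 'cy': 242.27348233668792, 'eye': array([ 0.53478848, -0.03293968,  0.34104008]), 'rotation': array([-0.13754583, -0.01301313,  0.08070123,  0.98711657])}
```

View pics/w12.png

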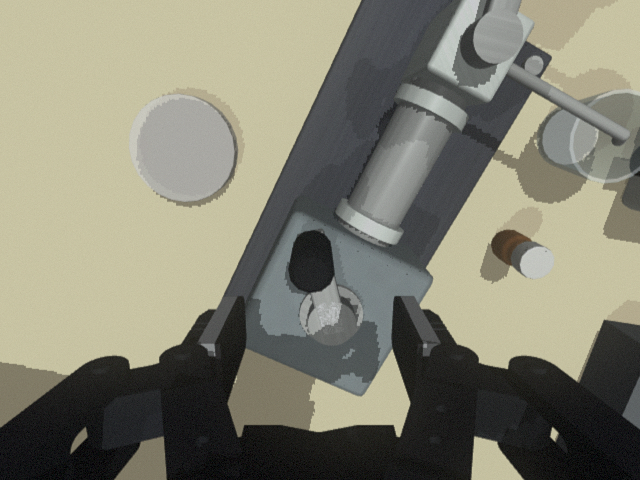

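View pics/s12.png

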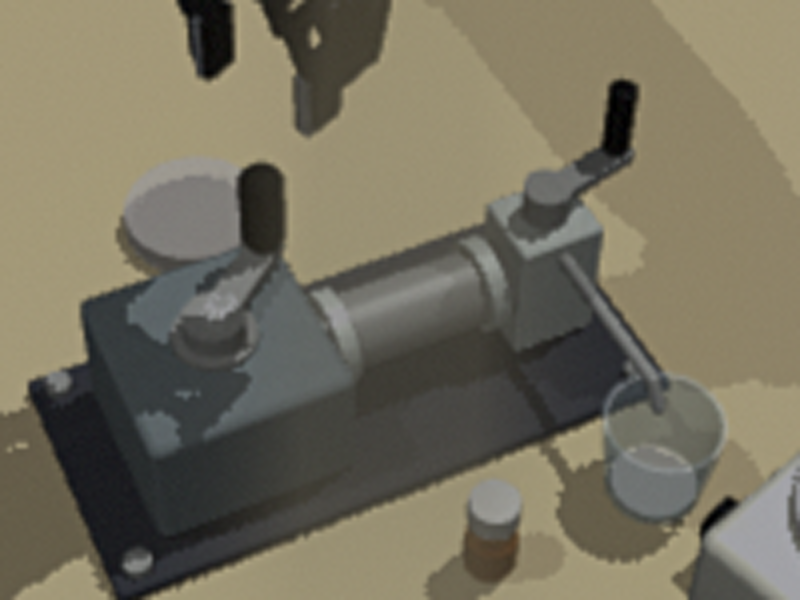

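Run:
```python
from h import *
from workcell import imaging
S=imaging.camera_model('scene')
W={'fovy': 61.62914249262132, 'cx': 318.48022972430834, 'cy': 242.27348233668792, 'eye': np.array([ 0.53478848, -0.03293968,  0.34104008]), 'rotation': np.array([-0.13754583, -0.01301313,  0.08070123,  0.98711657])}
C=np.array([.5668,-.1534])
for m,u,v in ((S,295.4,237.6),(W,313,272),(W,313,268)):
    h=at_z(m,u,v,.152);d=h[:2]-C;print(h,np.linalg.norm(d),np.degrees(np.arctan2(d[1],d[0])))
print(at_z(W,329,313,.102))
for a in (104,114,124): 
    q=[*(C+.055*np.array([np.cos(np.radians(a)),np.sin(np.radians(a))])),.152]; print(a,proj(S,q),proj(W,q))
# check vs start: peg
print(at_z(S,230+622/4-.4,195+86/4-.4,.154), at_z(S,230+548/4-.4,195+182/4-.4,.109))
```

```text
[ 0.54358793 -0.09973881  0.152     ] 0.05846643424328781 113.39172258734267
[ 0.54401498 -0.1015544   0.152     ] 0.05663146745815259 113.72445469525279
[ 0.54367848 -0.09946802  0.152     ] 0.05867932963517651 113.20560411374045
[ 0.56123003 -0.14597271  0.102     ]
104 [298.49865606 240.32290251] [332.23904028 272.05961257]
114 [294.35636542 238.6403889 ] [313.30871279 275.10053717]
124 [289.86833466 237.51320517] [295.34781593 281.14678908]
[0.62202089 0.07972841 0.154     ] [0.6167641  0.03416585 0.109     ]
```

Emit:
{"method": "carry_out", "body": {
  "moves": [
    [0.25, -0.4, 0, 0, 0.3],
    [0.5, -0.8, 0, 0, 0.3],
    [0.55, -0.9, 0, 0, 0.3]
  ]
}}

```text
clock: 37.75
eef_pos: [0.5855, 0.0003, 0.2204]
tool_rot: [0.996, 0.084, -0.001, -0.001]
ft_force: [0.1, -0.4, -0.0]
grip_width: 0.0554
```

Emit:
{"method": "carry_out", "body": {
  "moves": [
    [0.25, -0.4, 0, 0.06, 0.3],
    [0.47, -0.76, 0, 0.127, 0.3],
    [0.47, -0.76, 0, 0.127, 0.3],
    [0.47, -0.76, 0, 0.127, 0.3]
  ]
}}

```text
clock: 38.15
eef_pos: [0.6181, 0.0799, 0.2204]
tool_rot: [1.0, -0.016, -0.002, 0.001]
ft_force: [-0.3, -0.1, 0.3]
grip_width: 0.0554
```

```bash
python3 st.py;python3 - <<'E'
from workcell import imaging
import cv2
cv2.imwrite('pics/w13.png',imaging.camera('wrist')[:,:,::-1]); print(imaging.camera_model('wrist'))
E
```

```text
t 38.15 pos [0.6181 0.0799 0.2204] yaw -1.87 z [-0.003 -0.001 -1.   ] w 0.0554 j [ 7.4 29.1 17.3 78.5 -0.  99.2] F [-0.3 -0.1  0.3]
{'fovy': 61.62914249262132, 'cx': 318.48022972430834, 'cy': 242.27348233668792, 'eye': array([0.62098715, 0.1481457 , 0.33871142]), 'rotation': array([-0.13814363,  0.00329145, -0.01715043,  0.99025823])}
```

View pics/w13.png

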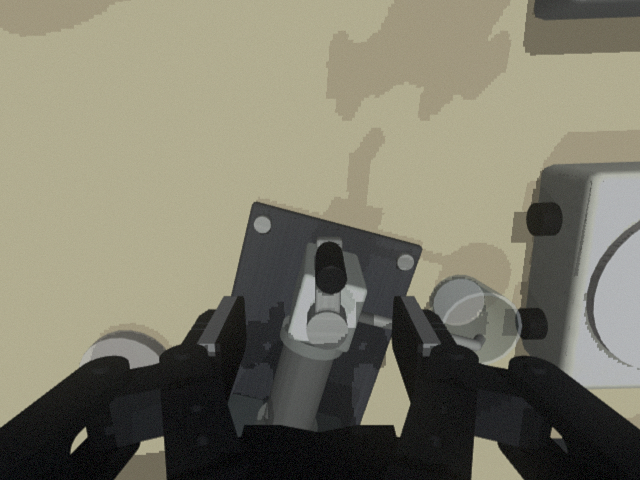

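Run:
```python
from h import *
W={'fovy': 61.62914249262132, 'cx': 318.48022972430834, 'cy': 242.27348233668792, 'eye': np.array([0.62098715, 0.1481457 , 0.33871142]), 'rotation': np.array([-0.13814363,  0.00329145, -0.01715043,  0.99025823])}
print(at_z(W,330,278,.154),at_z(W,327,328,.109), proj(W,(.618,.08,.154)))
```

```text
[0.62382805 0.07725446 0.154     ] [0.62171447 0.02636189 0.109     ] [317.90673096 273.11068313]
```

Emit:
{"method": "carry_out", "body": {
  "moves": [
    [0.057, 0.026, 0.2, 0, 0.3],
    [0.057, 0.026, 0.4, 0, 0.3],
    [0.057, 0.026, 0.6, 0, 0.3],
    [0.057, 0.026, 0.75, 0, 0.3],
    [0.057, 0.026, 0.75, 0, 0.0],
    [0.057, 0.026, 0.75, 0, -0.4],
    [0.057, 0.026, 0.75, 0, -0.4],
    [0.057, 0.026, 0.75, 0, -0.4]
  ]
}}

```text
clock: 39.0
eef_pos: [0.6251, 0.0761, 0.1487]
tool_rot: [1.0, -0.018, 0.001, -0.0]
ft_force: [-0.3, -0.0, 0.3]
grip_width: 0.0261
```

```bash
python3 st.py;python3 - <<'E'
from workcell import imaging
import cv2
cv2.imwrite('pics/w14.png',imaging.camera('wrist')[:,:,::-1])
from arc import *
import arc
arc.C=np.array([.621,.028]);arc.Rr=.050
arc.arc((.6238,.0773),-1.87,1,-80,1,-.4,16)
E
```

```text
t 39.0 pos [0.6251 0.0761 0.1487] yaw -2.05 z [ 0.002  0.    -1.   ] w 0.0261 j [ 6.9 31.8 11.  69.1 -0.  99. ] F [-0.3 -0.   0.3]
[[-0.043, -0.005, 0, -0.056, -0.4], [-0.087, -0.001, 0, -0.111, -0.4], [-0.13, 0.008, 0, -0.167, -0.4], [-0.172, 0.02, 0, -0.222, -0.4], [-0.212, 0.036, 0, -0.278, -0.4], [-0.251, 0.055, 0, -0.333, -0.4], [-0.289, 0.077, 0, -0.389, -0.4], [-0.324, 0.103, 0, -0.444, -0.4], [-0.357, 0.132, 0, -0.5, -0.4], [-0.387, 0.163, 0, -0.556, -0.4], [-0.414, 0.197, 0, -0.611, -0.4], [-0.439, 0.233, 0, -0.667, -0.4], [-0.46, 0.271, 0, -0.722, -0.4], [-0.477, 0.311, 0, -0.778, -0.4], [-0.492, 0.353, 0, -0.833, -0.4], [-0.502, 0.395, 0, -0.889, -0.4]] phi 166.7 yaw 78.1 off -178.6
```

View pics/w14.png

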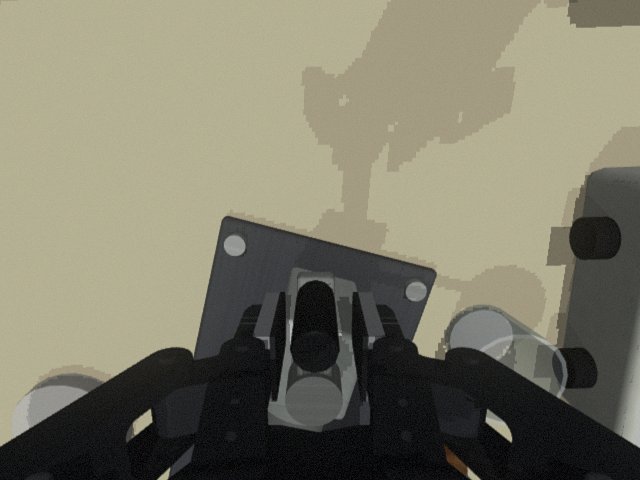

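Emit:
{"method": "carry_out", "body": {
  "moves": [
    [-0.043, -0.005, 0, -0.056, -0.4],
    [-0.087, -0.001, 0, -0.111, -0.4],
    [-0.13, 0.008, 0, -0.167, -0.4],
    [-0.172, 0.02, 0, -0.222, -0.4],
    [-0.212, 0.036, 0, -0.278, -0.4],
    [-0.251, 0.055, 0, -0.333, -0.4],
    [-0.289, 0.077, 0, -0.389, -0.4],
    [-0.324, 0.103, 0, -0.444, -0.4],
    [-0.357, 0.132, 0, -0.5, -0.4],
    [-0.387, 0.163, 0, -0.556, -0.4],
    [-0.414, 0.197, 0, -0.611, -0.4],
    [-0.439, 0.233, 0, -0.667, -0.4],
    [-0.46, 0.271, 0, -0.722, -0.4],
    [-0.477, 0.311, 0, -0.778, -0.4]
  ]
}}

```text
clock: 40.45
eef_pos: [0.5761, 0.0481, 0.1481]
tool_rot: [0.828, 0.561, 0.001, -0.0]
ft_force: [-0.0, 3.5, -0.5]
grip_width: 0.0258
```

```bash
python3 st.py;python3 - <<'E'
from workcell import imaging
import cv2
cv2.imwrite('pics/w15.png',imaging.camera('wrist')[:,:,::-1])
from arc import *
import arc
arc.C=np.array([.621,.028]);arc.Rr=.050
p=np.radians(156.7)
arc.arc(arc.C+.05*np.array([np.cos(p),np.sin(p)]),68.1,4,-5,1,-.4,2)
E
```

```text
t 40.45 pos [0.5761 0.0481 0.1481] yaw 68.27 z [ 0.002  0.002 -1.   ] w 0.0258 j [ 4.7 26.2  1.7 65.4  0.1 26.4] F [-0.   3.5 -0.5]
[[-0.022, -0.0, 0, -0.028, -0.4], [-0.044, 0.001, 0, -0.056, -0.4]] phi 161.7 yaw 73.1 off -178.6
[[-0.021, -0.0, 0, -0.028, -0.4], [-0.043, 0.001, 0, -0.056, -0.4]] phi 166.7 yaw 78.2 off -178.5
[[-0.022, -0.0, 0, -0.028, -0.4], [-0.044, 0.0, 0, -0.056, -0.4]] phi 171.7 yaw 83.2 off -178.5
[[-0.022, 0.0, 0, -0.028, -0.4], [-0.043, 0.001, 0, -0.056, -0.4]] phi 176.7 yaw 88.3 off -178.4
```

View pics/w15.png

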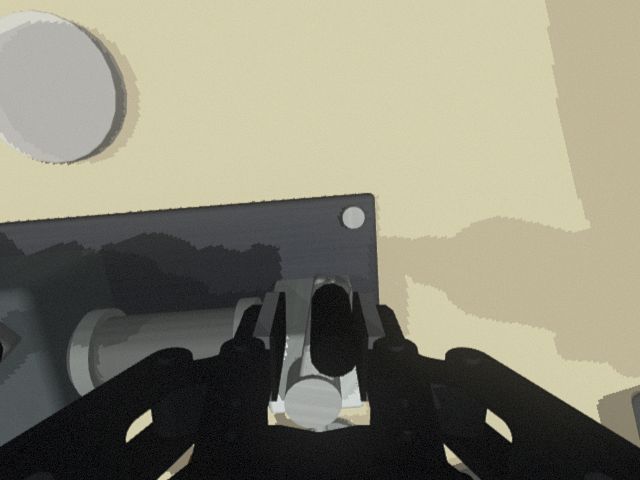

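Emit:
{"method": "carry_out", "body": {
  "moves": [
    [-0.022, 0, 0, -0.028, -0.4],
    [-0.044, 0.001, 0, -0.056, -0.4]
  ]
}}

```text
clock: 40.7
eef_pos: [0.5743, 0.044, 0.1481]
tool_rot: [0.803, 0.596, 0.001, -0.0]
ft_force: [-0.7, 3.1, 1.4]
grip_width: 0.0256
```

Emit:
{"method": "carry_out", "body": {
  "moves": [
    [-0.021, 0, 0, -0.028, -0.4],
    [-0.043, 0.001, 0, -0.056, -0.4]
  ]
}}

```text
clock: 40.9
eef_pos: [0.5731, 0.0399, 0.1481]
tool_rot: [0.776, 0.63, 0.001, -0.0]
ft_force: [-0.5, 3.0, 1.6]
grip_width: 0.0254
```

Emit:
{"method": "carry_out", "body": {
  "moves": [
    [-0.022, 0, 0, -0.028, -0.4],
    [-0.044, 0.0, 0, -0.056, -0.4]
  ]
}}

```text
clock: 41.1
eef_pos: [0.5728, 0.0368, 0.1481]
tool_rot: [0.748, 0.664, 0.003, -0.001]
ft_force: [2.4, 10.2, -2.4]
grip_width: 0.0257
```

```bash
python3 st.py
```

```text
t 41.1 pos [0.5728 0.0368 0.1481] yaw 83.21 z [ 0.002  0.005 -1.   ] w 0.0257 j [ 3.5 25.8  0.9 65.   0.3 10.3] F [ 2.4 10.2 -2.4]
```

Emit:
{"method": "carry_out", "body": {
  "moves": [
    [-0.01, 0, 0, 0, -0.4],
    [-0.01, 0, 0, 0, -0.4]
  ]
}}

```text
clock: 41.3
eef_pos: [0.5728, 0.0367, 0.1481]
tool_rot: [0.748, 0.664, 0.003, -0.002]
ft_force: [0.7, 9.1, -1.0]
grip_width: 0.0254
```

Emit:
{"method": "carry_out", "body": {
  "moves": [
    [0.05, 0, 0, 0, -0.2],
    [0.07, 0, 0, 0, 0.2],
    [0.07, 0, 0, 0, 0.3],
    [0.07, 0, 0, 0, 0.3],
    [0.07, 0, -0.25, 0, 0.3],
    [0.07, 0, -0.5, 0, 0.3],
    [0.07, 0, -0.8, 0, 0.3],
    [0.07, 0, -0.9, 0, 0.3],
    [0.07, 0, -0.9, 0, 0.3]
  ]
}}

```text
clock: 42.2
eef_pos: [0.5738, 0.0402, 0.239]
tool_rot: [0.748, 0.663, 0.002, 0.001]
ft_force: [-0.1, -0.3, -0.1]
grip_width: 0.0556
```

```bash
python3 st.py;python3 - <<'E'
from workcell import imaging
import cv2
a=imaging.camera('scene')[:,:,::-1]; cv2.imwrite('pics/s16.png',cv2.resize(a[195:345,230:430],None,fx=4,fy=4,interpolation=cv2.INTER_CUBIC))
cv2.imwrite('pics/w16.png',imaging.camera('wrist')[:,:,::-1])
m=imaging.camera_model('wrist');print(m)
from h import *
C=np.array([.6212,.0278])
for a in (154,159,164): print(a,proj(m,[*(C+.05*np.array([np.cos(np.radians(a)),np.sin(np.radians(a))])),.154]))
E
```

```text
t 42.2 pos [0.5738 0.0402 0.239 ] yaw 83.08 z [ 0.004  0.    -1.   ] w 0.0556 j [ 4.  22.6 10.1 77.2 -0.  10.9] F [-0.1 -0.3 -0.1]
{'fovy': 61.62914249262132, 'cx': 318.48022972430834, 'cy': 242.27348233668792, 'eye': array([0.5041331 , 0.04867361, 0.35417539]), 'rotation': array([-0.10295349, -0.0908467 ,  0.65677665,  0.74147953])}
154 [337.1728618  269.46355423]
159 [329.25699291 267.23167013]
164 [321.13868772 265.65766719]
```

View pics/w16.png

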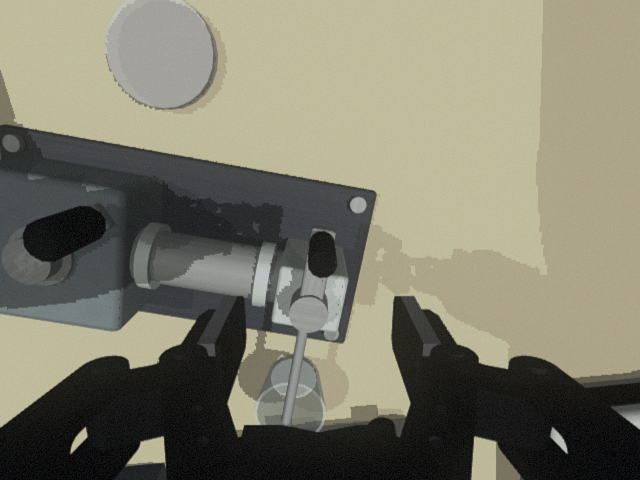

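View pics/s16.png

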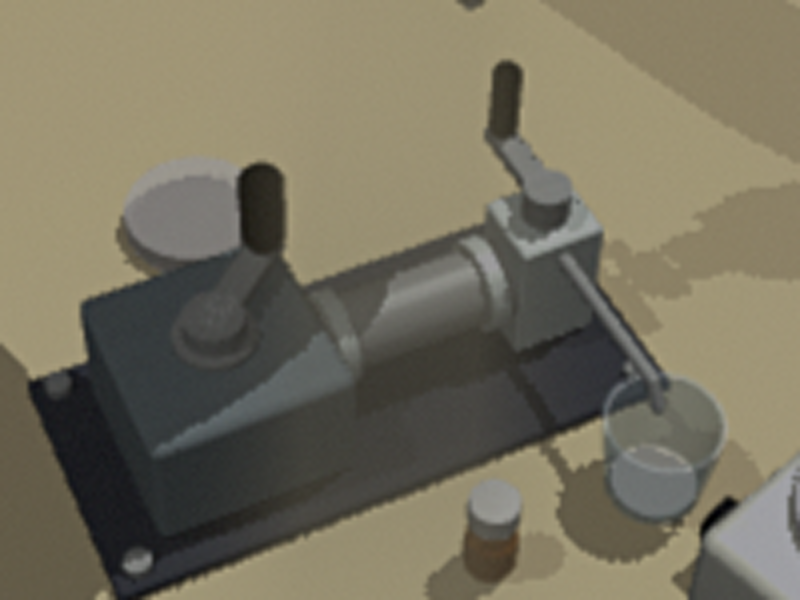

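```bash
python3 -c "
from workcell import order
print(order.job_done())"; python3 st.py
```

```text
the job is handed in; nothing more can be done
None
the job is handed in; nothing more can be done
```

I cranked out the dose, two full turns past the point where the load came on, then swung the tap shut, let go and handed the job in at about 42 s. `job_done` reports no verdict, so the checks below are my own.

**How I did it:** The grip force is fixed at half the most, about 60 N per finger, and squeezing with both could pass the 80 N limit. So I kept the jaws at about 31 mm around the 24 mm handle and pushed it round without pinching.

**Crank:**
- **Load onset:** I stepped through the free play about 10° at a time. The load came on suddenly (about 11 N) between two steps, after about 250° of play. That leaves the onset known to within about 4°.
- **Stopping point:** The tool stopped about 720° past the middle of that window. After release, the handle measured 113–114° in both the scene and wrist images, against a target of 114°. The allowance is 22°.
- **Forces:** The wrist force read at most about 16 N at the end of any move while cranking. Between move ends it was not read.

**Tap:** The lever took about 3 N, rising to about 10 N at the stop. A further 1 mm of commanded push did not move it. The wrist image put the lever at about 163°, and I expected about 164° when shut.

**Other checks:** Before handing in, the tool was clear of everything and the wrist force read about zero. The dish, vial and beaker looked unmoved in the last pictures. The flask, bottle, jar and timer were not in those views, and the arm did not work near them.

**Small disagreement:** Under load, the handle angle worked out from the tool's position differed from the image reading by about 2°. That is well inside the allowance.

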